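# Park the wax pot and clip the dauber away

## Robot

A 6-joint arm with a two-finger parallel gripper is mounted at the origin on the work surface. World frame = base frame: x ahead of the robot, y to its left, z up, the work surface at z = 0. Lengths are in mm, angles in degrees, forces in N, time in s.
With the tool pointing down it reaches from about 300 to 850 mm from the base axis. Payload 4.2 kg.
Tool frame: the origin (TCP) lies midway between the tips of the shut fingers; the grasp point (between the pads) lies env.tcp_to_grasp behind it (env.tcp_to_grasp is the distance from the TCP to the grasp point, in mm); z points along the fingers, y is the direction in which the jaws open and shut (so a half turn about z gives the same grasp; the last joint's range is limited). The gripper opens to 91 mm and grips with 3 to 60 N. Pads are 32 mm wide; open, the fingers measure 118 mm over their backs; the gripper's body (76 mm by 178 mm) begins 60 mm behind the grasp point.
Start: joints at [65.031, 18.312, 89.639, -0, 72.044, -1.146], TCP at [232.259, 526.022, 213.976] pointing down, gripper open.
Joint ranges: [-177.97, 177.97], [-48.28, 115.42], [12.27, 149.76], [-77.06, 257.06], [2.81, 150.46], [-146.56, 146.56]. Speed limits (degrees/s): [147.25, 147.25, 180, 180, 180, 180].

## Interface

Orientations are given as [roll, pitch, yaw] about the fixed x, y, z axes, in that order (R = Rz(yaw) Ry(pitch) Rx(roll)).
In Python, from workcell import env, cams, spotter gives the robot as it stands.
- The arm moves only by the tool apply_moves, never from a script. Its argument "plan" is a list of rows, each an object with "jaw": the closure, from 0 (fully open) to 1 (shut); "delta_pos": the shift along the tool's x, y, z in mm, a list of three; "spin": the turn about the tool's z in rad. In form: [{"jaw": jaw, "delta_pos": [dx, dy, dz], "spin": spin}, ...]. A call has exactly 8 rows; each row is the pose to reach, as a shift and turn from the pose measured when the call began, along the tool's axes at that moment; what a row does not reach only later rows make up. A row lasts 1/8 s, in which the tool goes at most 62.5 mm and 10.7 degrees, less where a joint would pass 70% of its speed; a pose out of reach is approached as far as the arm can. A call with a gripper value outside its range is refused whole. The fingers move at their own pace and stop on an object; "squeeze" is the grip in N (left out, the last holds). Time passes only in rows, so rows that repeat a pose let the fingers close, or fill a call up. It gives the time, the measured TCP pose, the force and the opening at its end, in the units of the state.
- env.state(): the state, without advancing time (a new reading comes with each control period).
- cams.grab_frame(name): name is "scene" or "top"; returns the picture (384x512x3 uint8, red, green, blue); there is no depth.
- cams.calibration(name): a dict with "camera_matrix" (3x3 intrinsics, pixels), "rvec" (rotation vector, rad) and "tvec" (3), from world to camera coordinates, as OpenCV has them. Camera axes: x right, y down, z forward; pixel columns grow to the right and rows downward; lengths in mm; the calibration is good to about 2 mm. A picture is of the moment at which its call begins. calibration takes no time and is no camera call.
- env.job_done(): hands the job in, once; it reports no verdict.
Trained networks look in the newest picture that a camera, given by its name, has taken for a name from the list of things; names that differ only in an ending like _2 or _b are one class to them, and where a whole thing is asked for, a point or a joint stands for the part that bears it (a point fixed in the world has none). Each returns a list of dicts, best first, with "confidence" (0 to 1); they miss things now and then, are a little off and sometimes report something else, mostly with a low value. They report only what shows in the picture. A call takes as long as a camera call. They do not tell look-alikes from the thing itself.
- spotter.masks_of(camera, target): "region" (384x512 bool, what is visible of it) and "extent" ([left, top, right, bottom] in pixels, round what is visible of it).
The state is a dict: "time_s": time; "qpos": joint angles; "qvel": joint speeds; "effort": joint torques, N m; "ee_pos": TCP position; "ee_rot": TCP orientation; "force": force on the tool from outside, world axes, zero at the start; "torque": the same for the moment, N m; "gripper_width": finger opening in mm.
Only numpy, scipy, OpenCV 4.12 (cv2) and the standard library are available. Lean on these libraries where they do the work, as an engineer would, in place of code of your own. Each camera call takes 0.05 s, during which the arm holds its last target.

## Task

Finish up at the waxing station: first take the dauber off the square resting place and press it down into the spring clip holder until its shaft has snapped fully home in both pairs of jaws. Then slide the wax pot across the plate, without lifting or tipping it, from the ringed place to the square one, so that it stands centred inside the square outline with its handle still pointing roughly straight out over the plate's front edge. Leave the bowl, the jar and the cork block where they are.

Things in the scene. Friction and masses are not known exactly. Their poses are not given: they have to be found in the camera images.
- plate: Fixed dark steel warming plate, 310 mm deep (x), 390 mm wide (y), flat top 30 mm above the bench. Origin on the bench below the midpoint of its two marked places; x runs from front to back; the front edge lies 215 mm from the origin towards -x, on the robot's side. A fixed wire drying rack stands over it on two thin posts at the back corners (x +85, y +-187 mm).
- rack_front (a point): Middle of the rack's front wire, 265 mm above the bench, 115 mm in front of the plate's origin. 8 mm wires along y lie 0, 65, 133 and 200 mm behind it, all 374 mm long, with a side wire along x at each end. Front and space below are open, but a tool pointing straight down over the plate hits the wires: reach in from the front, hand leaning back to the robot. Axes as the plate's.
- warm_place: Three concentric circles (largest 137 mm across) inlaid flush in the plate: where the pot stands at the start, roughly centred. Origin at the centre, on the plate's top, z 30 mm. It is the plate's left or right place; the square is the other, 180 mm beside it. Axes as the plate's.
- rest_place: Square outline, 126 mm inside, inlaid flush in the plate's top: where the pot must end. Origin at the centre, on the plate's top, z 30 mm. x axis parallel to the plate's, from front to back.
- pot_center (a point): Lidded round aluminium wax pot, loose, 0.4 to 0.75 kg: body 110 mm diameter, lid 116 mm, 80 mm high plus a 17 mm knob. The point is on its axis 35 mm above its underside. z up; its one handle points along the pot's -x.
- pot_handle (a point): Middle of the pot's straight level wooden handle, 115 mm from the pot's axis along its -x, 55 mm above its underside (85 mm above the bench). The wood runs from 64 to 152 mm from the pot's axis, is 18 mm wide (y) and 20 mm high. Axes as the pot's.
- dauber_shaft (a point): Wax dauber, loose, 60 g, lying on the plate, far end in the square: round wooden shaft, 16 mm diameter, bare for 150 mm, between two square end blocks 36 x 36 mm across, which keep its axis 18 mm above the plate (48 mm above the bench): cork head (30 mm long) at +x, wooden butt (16 mm) at -x. The point is the middle of the bare shaft, on its axis; x runs along the shaft.
- clip_seat (a point): Where the middle of the shaft's axis lies when home in the spring clip holder, 59.5 mm above the bench; x runs along the shaft, z up. The holder is fixed, left or right of the plate: wooden foot 160 x 80 x 20 mm with two pairs of upright steel jaws, 52 mm either side of this point along x, each 16 mm wide. Between the pairs all is free down to the foot, 39 mm below the point.
- clip_mouth (a point): Point 17 mm above clip_seat, same axes: the shaft's axis is here when it first touches the four round jaw lips (tops 13.5 mm above clip_seat, 10 mm between them). Pressed straight down with some 5 to 15 N in all, the sprung lips spread and then snap shut over the shaft. Either end of the dauber may be at +x; lengthwise 20 mm off the middle still fits.
- bowl_mid (a point): Bystander: turned wooden bowl, 120 mm across, 50 mm high, loose, on the other side of the plate from the clip holder. The point is on its axis, half-way up.
- jar_mid (a point): Bystander: closed amber jar, 66 mm diameter, 85 mm high, loose, left or right of the plate, near its back. The point is its centre.
- block_mid (a point): Bystander: cork sanding block 110 x 65 x 35 mm, loose, left or right of the plate, near its back. The point is its centre.
There are look-alikes about, which are no part of the job. There is more than one size of the part that bears pot_center; the job needs the smaller.

How it is judged (in metres and radians):
On the way, in this order (a step that is already met when the one before it is completed fails the run):
1. the dauber's shaft is snapped fully home in both pairs of jaws (x of dauber_shaft in the frame of clip_seat between -0.02 and 0.02 m and y of dauber_shaft in the frame of clip_seat between -0.004 and 0.004 m and z of dauber_shaft in the frame of clip_seat between -0.004 and 0.004 m and angle between the x axis of dauber_shaft and the x axis of clip_seat, either way round below 0.07 rad), for 0.2 s.
2. the pot stands centred in the square outline (horizontal distance between pot_center and rest_place below 0.01 m and angle between the x axis of pot_center and the x axis of rest_place, either way round below 0.35 rad and height (world z) of pot_center below 0.0685 m and angle between pot_center's own z axis and vertical below 0.05 rad), for 0.2 s.
At the end, for the whole second after the job is handed in: The dauber shaft is home in both clips (axis within 4 mm of the seat sideways and in height, 20 mm lengthwise, 4 degrees), and the pot stands flat on the plate within 10 mm of the centre of the square, handle within 20 degrees of straight out to the front (all of step 1 and all of step 2); the robot touches nothing.
It fails at once if the pot is lifted off the plate (more than 6 mm) (height (world z) of pot_center above 0.071 m).
It fails at once if the pot is tipped (more than 8 degrees) (angle between pot_center's own z axis and vertical above 0.14 rad).
It fails at once if the bowl is displaced more than 25 mm (distance of bowl_mid from where it was at the start of the episode above 0.025 m).
It fails at once if the jar is displaced more than 25 mm (distance of jar_mid from where it was at the start of the episode above 0.025 m).
It fails at once if the cork block is displaced more than 25 mm (distance of block_mid from where it was at the start of the episode above 0.025 m).
It also fails if it takes over 72 s, if anything falls off the work surface, if the arm or the gripper's body presses on something with over 40 N, if the wrist force passes 120 N, or if a joint passes its speed limit or range.

## Working session

There is one attempt and no reset: what is moved stays moved. The work goes in short steps, Python scripts to look and compute and a tool call to move; the robot and the scene stay as the last step left them, time stands still between calls to the robot, and variables do not carry over. Pictures are saved under pics/ and viewed, and the job is handed in when it is done.

Besides the shell and the picture viewer there is one more tool, called as name(argument=value, ...) on one line, values as JSON. apply_moves: Moves the arm, as the interface text tells. Its arguments: {"type":"object","properties":{"plan":{"type":"array"},"squeeze":{"type":"number"}},"required":["plan"]}

```bash
ls; mkdir -p pics
python3 - <<'E'
from workcell import env,cams,spotter
import cv2
print(env.state()); print(env.tcp_to_grasp)
for n in("scene","top"):
    im=cams.grab_frame(n); cv2.imwrite(f"pics/{n}0.png",cv2.resize(im[:,:,::-1],(768,576),interpolation=cv2.INTER_CUBIC))
    print(cams.calibration(n))
E
```

```text
pics
{'time_s': 0.0, 'qpos': array([ 6.50298932e+01,  1.83524015e+01,  8.97047382e+01, -2.76189750e-03,
        7.20422620e+01, -1.14625463e+00]), 'qvel': array([-0.03996065,  0.08861259,  0.03275844,  0.0090794 ,  0.0536269 ,
        0.01503291]), 'effort': array([-1.54216508e-03, -4.12447500e+01, -2.31972742e+01,  7.28238327e-02,
        4.58214688e-02, -1.37609377e-04]), 'ee_pos': array([232.07040779, 525.56060587, 213.1239414 ]), 'ee_rot': array([-1.79900566e+02,  6.36854098e-04,  1.56177002e+02]), 'force': array([ 0.07682929, -0.59785821,  0.10290424]), 'torque': array([-0.03556615, -0.02452197, -0.04581054]), 'gripper_width': 91.60618557507009}
18.8
{'camera_matrix': array([[369.01486648,   0.        , 259.07458275],
       [  0.        , 369.01486648, 192.63759662],
       [  0.        ,   0.        ,   1.        ]]), 'rvec': array([ 1.67736101,  1.88270107, -0.73808089]), 'tvec': array([  27.59576235, -235.39103721, 1482.29979089])}
{'camera_matrix': array([[405.64982579,   0.        , 260.53714057],
       [  0.        , 405.64982579, 194.35121296],
       [  0.        ,   0.        ,   1.        ]]), 'rvec': array([ 2.08722463, -2.12996128,  0.19168008]), 'tvec': array([  47.39405913,  512.84918482, 1290.89323866])}
```

View pics/scene0.png

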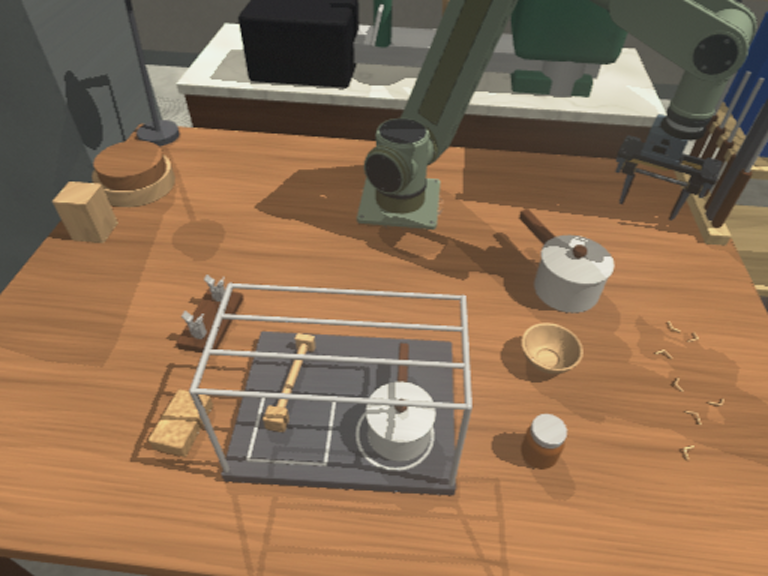

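View pics/top0.png

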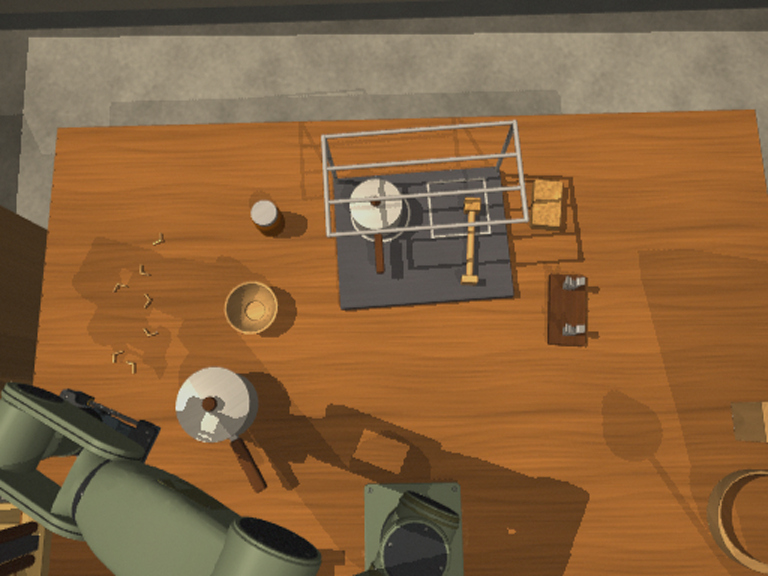

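The scene view looks back towards the robot; the top view has +x up and +y to the left. The small pot (top view about 377,205) is on the left ring, and the dauber (470,240) lies with its far end in the right square. The clip (568,310) is right of the plate. The big pot (215,405) is the look-alike. The tool can't tilt, so I'll work in front of the rack's front wire: drag things forward first, then sideways.

```bash
cat > h.py <<'E'
import numpy as np,cv2
from workcell import env,cams,spotter
def P(n):
    c=cams.calibration(n); R=cv2.Rodrigues(np.array(c["rvec"]))[0]; return c["camera_matrix"],R,np.array(c["tvec"]).ravel()
def proj(n,p):
    c=cams.calibration(n); return cv2.projectPoints(np.array(p,float).reshape(-1,1,3),np.array(c["rvec"]),np.array(c["tvec"]),np.array(c["camera_matrix"]),None)[0].reshape(-1,2)
def back(n,uv,z):
    K,R,t=P(n); uv=np.array(uv,float).reshape(-1,2); d=(np.c_[uv,np.ones(len(uv))]@np.linalg.inv(K).T)@R; o=-R.T@t
    return o+d*((z-o[2])/d[:,2])[:,None]
E
python3 - <<'E'
from h import *
for n in("top","scene"):
    im=cams.grab_frame(n); cv2.imwrite(f"pics/{n}_raw.png",im[:,:,::-1])
    for t in("plate","pot_center","pot_handle","dauber_shaft","clip_seat","rest_place","warm_place","rack_front","bowl_mid","jar_mid","block_mid"):
        try:
            r=spotter.masks_of(n,t)
        except Exception as e: print(t,e);continue
        for k,d in enumerate(r[:3]):
            m=d["region"].astype(np.uint8); 
            (c,s,a)=cv2.minAreaRect(np.argwhere(m)[:,::-1].astype(np.float32))
            print(n,t,round(d["confidence"],2),d["extent"],m.sum(),np.round(c,1),np.round(s,1),round(a,1))
            if n=="top": np.save(f"pics/{n}_{t}_{k}.npy",m)
im=cv2.imread("pics/top_raw.png"); cv2.imwrite("pics/topcrop.png",cv2.resize(im[75:235,210:410],None,fx=4,fy=3.75*4/3.75,interpolation=cv2.INTER_CUBIC)[:600])
im=cv2.imread("pics/scene_raw.png"); cv2.imwrite("pics/scenecrop.png",cv2.resize(im[180:330,110:310],None,fx=4,fy=4,interpolation=cv2.INTER_CUBIC))
E
```

```text
top plate 0.85 [212.9, 80.9, 353.3, 209.9] 9453 [284.  143.7] [118.4 135.5] 85.6
top pot_center 0.79 [115.5, 245.5, 179.6, 325.0] 2499 [156.7 280.7] [86.5 53.2] 39.6
top pot_center 0.55 [233.2, 119.5, 267.9, 183.5] 1042 [255.4 148.2] [60.8 34.5] 66.3
top pot_handle 0.58 [232.8, 119.0, 271.2, 181.4] 978 [255.1 147.9] [59.1 33.8] 64.9
top pot_handle 0.55 [118.4, 244.3, 177.8, 330.6] 2534 [157. 281.] [85.6 53.7] 40.1
top dauber_shaft 0.6 [305.1, 133.4, 322.4, 188.2] 342 [313.5 160.5] [12.1 57.2] 1.1
top clip_seat 0.83 [364.8, 182.7, 389.2, 231.1] 1167 [377.  206.5] [47. 24.] 90.0
top rest_place 0.7 [285.2, 119.7, 325.0, 159.1] 57 [305.6 138.2] [37.6 38.5] 85.2
top warm_place 0.29 [211.7, 82.5, 353.3, 209.3] 9283 [283.7 144.1] [117.8 136.5] 85.0
top rack_front 0.84 [214.6, 80.7, 353.4, 207.0] 10380 [283.7 143.2] [118.9 136.2] 86.2
top bowl_mid 0.67 [151.2, 190.0, 186.6, 225.9] 921 [167. 205.] [34. 32.] 90.0
top block_mid 0.95 [352.9, 122.6, 371.9, 153.9] 665 [363.3 136.3] [20.8 32.8] 3.4
scene plate 0.85 [123.4, 188.7, 315.4, 332.9] 15076 [220.5 258.3] [188.6 134.6] 3.4
scene pot_center 
[... 391 characters left out ...]
. ] [71.9 46.6] 67.2
scene dauber_shaft 0.81 [176.3, 225.6, 210.3, 289.7] 499 [194.  255.4] [16.3 67.2] 22.9
scene clip_seat 0.72 [114.7, 184.7, 163.3, 239.6] 1089 [138.3 211.4] [32.2 52.3] 26.6
scene rest_place 0.55 [176.1, 304.9, 215.2, 311.2] 29 [196.5 308. ] [41.  2.] 0.0
scene warm_place 0.68 [238.8, 277.1, 288.2, 310.8] 29 [260.4 297.6] [50.6 28. ] 20.7
scene rack_front 0.89 [125.3, 190.3, 313.2, 333.9] 12982 [220.7 257.5] [187.  133.8] 3.5
scene bowl_mid 0.9 [347.0, 215.2, 384.2, 248.2] 1071 [367.5 231.5] [33. 39.] 90.0
scene jar_mid 0.56 [349.9, 278.1, 378.1, 313.3] 814 [362.8 293.7] [25.8 36.9] 15.9
scene block_mid 0.84 [96.6, 255.2, 141.5, 303.3] 1064 [121.1 281.5] [27.4 48.5] 31.0
```

View pics/topcrop.png

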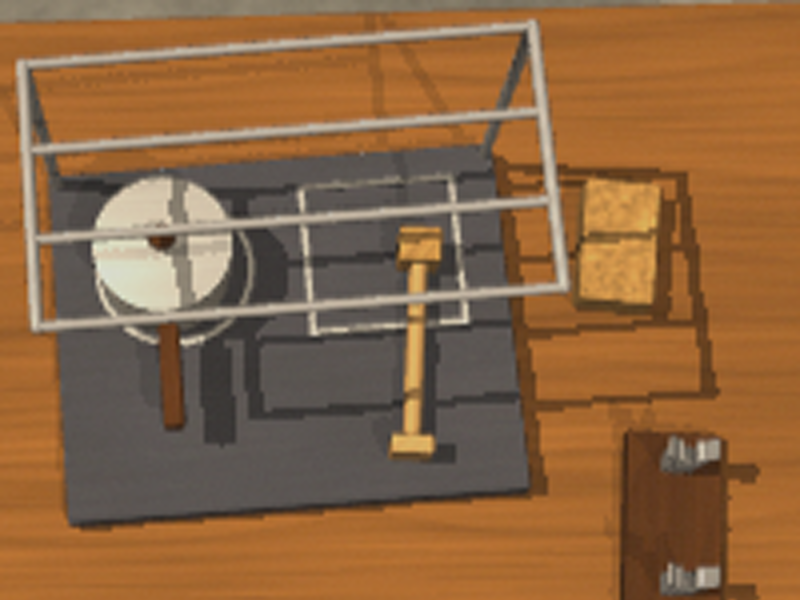

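View pics/scenecrop.png

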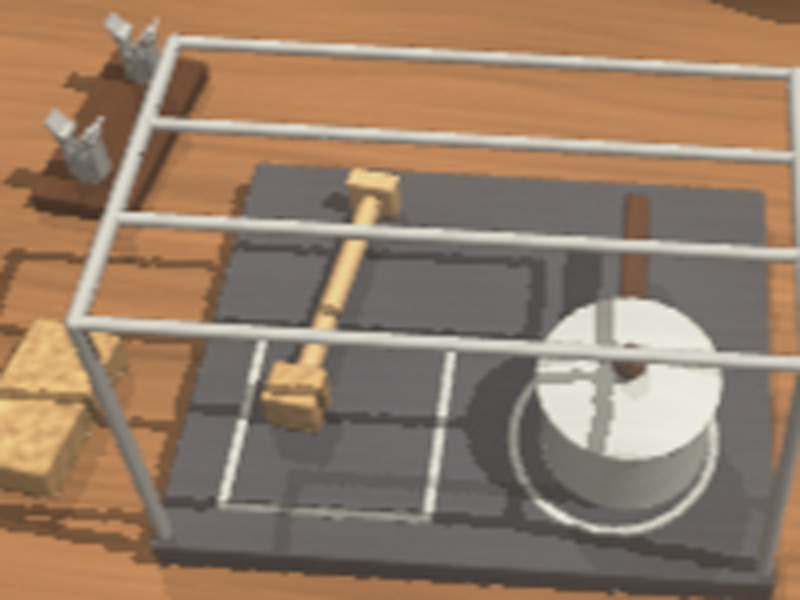

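```bash
cat > fit.py <<'E'
from h import *
from scipy.optimize import least_squares
T=lambda u,v:(210+(u+.5)/4-.5,75+(v+.5)/4-.5)
S=lambda u,v:(110+(u+.5)/4-.5,180+(v+.5)/4-.5)
sq=64
obs=[("top",T(70,522),(-215,195,30)),("top",T(527,490),(-215,-195,30)),
("top",T(37,325),(-115,187,265)),("top",T(563,290),(-115,-187,265)),("top",T(22,65),(85,187,265)),("top",T(535,25),(85,-187,265)),
("top",T(300,187),(sq,-90+sq,30)),("top",T(452,178),(sq,-90-sq,30)),("top",T(467,322),(-sq,-90-sq,30)),("top",T(313,332),(-sq,-90+sq,30)),
("scene",S(222,505),(sq,-90-sq,30)),("scene",S(430,517),(sq,-90+sq,30)),
("scene",S(258,165),(-215,-195,30)),("scene",S(762,190),(-215,195,30)),
("scene",S(175,40),(-115,-187,265)),("scene",S(75,322),(85,-187,265))]
def w(p,q):
    c,s=np.cos(p[2]),np.sin(p[2]); return np.array([p[0]+c*q[0]-s*q[1],p[1]+s*q[0]+c*q[1],q[2]])
def res(p): return np.concatenate([proj(n,w(p,q))[0]-uv for n,uv,q in obs])
def fit():
    return least_squares(res,[600,0,0],loss="soft_l1",x_scale=[100,100,.1])
E
python3 - <<'E'
from fit import *
r=fit(); p=r.x; print(p[:2],np.degrees(p[2])); print(res(p).reshape(-1,2).round(1))
np.save("plate.npy",p)
print("square",w(p,(0,-90,30)),"ring",w(p,(0,90,30)))
def inv(X): 
    d=np.array(X)[:2]-p[:2]; c,s=np.cos(p[2]),np.sin(p[2]); return np.array([c*d[0]+s*d[1],-s*d[0]+c*d[1]])
# ring estimate, dauber, pot
# dauber shaft: top: junction head/shaft (417,262), shaft/butt (412,436) axis z48 (top of shaft z56)
for n,f,a,b in(("top",T,(418,264),(412,434)),("scene",S,(313,362),(367,200))):
    A=back(n,[f(*a)],48+6)[0];B=back(n,[f(*b)],54)[0]
    print("dauber",n,A,B,np.linalg.norm(A-B),"mid",(A+B)/2,"plate",inv((A+B)/2),"yaw",np.degrees(np.arctan2(*(A-B)[:2][::-1])))
# pot: lid centre top z 110: lid circle in top
for n,f,c,z in(("top",T,(163,244),108),):
    print("pot lid",back(n,[f(*c)],z),inv(back(n,[f(*c)],z)[0]))
for n,f,c in(("top",T,(174,428)),("scene",S,(637,196))):
    X=back(n,[f(*c)],95 if n=='top' else 90)[0]; print("handle end",n,X,inv(X))
for n,f,c in(("top",T,(161,236)),("scene",S,(630,357))):
    X=back(n,[f(*c)],122)[0]; print("knob",n,X,inv(X))
E
```

```text
[707.83737168 -30.92350735] 2.8718726732029083
[[-0.9  0.1]
 [ 1.  -0.1]
 [-0.2  0.3]
 [ 0.2 -0.4]
 [ 0.3 -0.2]
 [-0.5  0.6]
 [ 0.7  0.7]
 [-0.6  0.3]
 [-0.7 -0.5]
 [ 0.4 -0.3]
 [ 0.6 -0.1]
 [-1.2  0.1]
 [-0.4 -1. ]
 [ 1.2 -0. ]
 [-0.1  0.4]
 [-0.2  0.2]]
square [ 712.34661002 -120.81047397   30.        ] ring [703.32813334  58.96345928  30.        ]
dauber top [ 694.67519702 -147.82741851   54.        ] [ 547.32233325 -136.32906684   54.        ] 147.80080700491777 mid [ 620.99876514 -142.07824267   54.        ] plate [ -92.29869025 -106.66428901] yaw -4.461906514166663
dauber scene [ 685.12912026 -144.521156     54.        ] [ 547.48906681 -138.23385533   54.        ] 137.78357835763367 mid [ 616.30909353 -141.37750566   54.        ] plate [ -96.9473632  -105.72946711] yaw -2.615412745382059
pot lid [[698.61077984  65.68264736 108.        ]] [-4.37477974 96.94710117]
handle end top [547.30296679  59.41065247  95.        ] [-155.80680487   98.26390558]
handle end scene [548.20707022  58.06476402  90.        ] [-154.97126951   96.87440949]
knob top [700.43440689  66.65473622 122.        ] [-2.5047388  97.82660062]
knob scene [698.87147219  66.17906671 122.        ] [-4.08954288 97.42983569]
```

Run:
```python
import cv2
im=cv2.imread("pics/top_raw.png"); cv2.imwrite("pics/clip_t.png",cv2.resize(im[170:245,350:410],None,fx=8,fy=8,interpolation=cv2.INTER_CUBIC))
im=cv2.imread("pics/scene_raw.png"); cv2.imwrite("pics/clip_s.png",cv2.resize(im[175:245,105:175],None,fx=8,fy=8,interpolation=cv2.INTER_CUBIC))
```

```text
(no output)
```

View pics/clip_t.png

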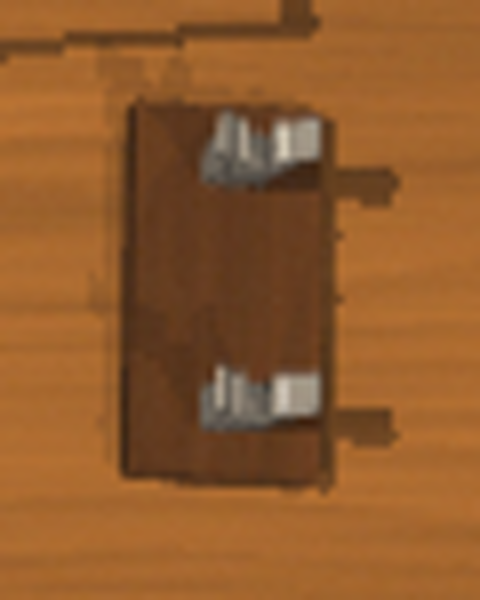

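View pics/clip_s.png

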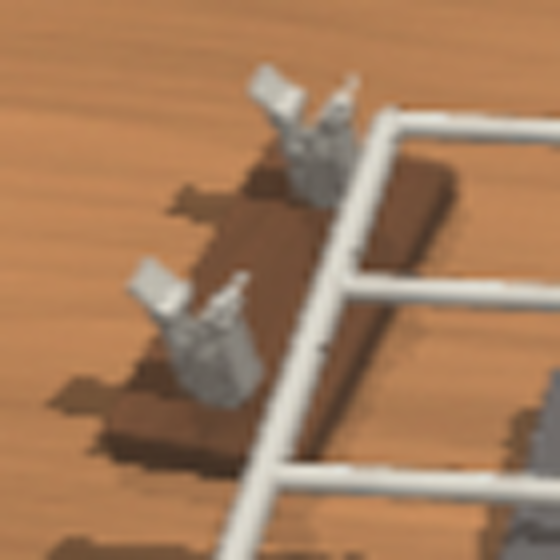

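```bash
cat > clip.py <<'E'
from h import *
T=lambda u,v:(350+(u+.5)/8-.5,170+(v+.5)/8-.5)
S=lambda u,v:(105+(u+.5)/8-.5,175+(v+.5)/8-.5)
E
python3 - <<'E'
from clip import *
for n in("top","scene"):
    K,R,t=P(n); print(n,"cam at",-R.T@t)
def M(n): K,R,t=P(n); return K@np.c_[R,t]
def tri(a,b):
    X=cv2.triangulatePoints(M("top"),M("scene"),np.array(a,float),np.array(b,float)).ravel(); X=X[:3]/X[3]
    return X.round(1), (proj("top",X)[0]-a).round(1),(proj("scene",X)[0]-b).round(1)
print("far -y",tri(T(322,138),S(142,273)));print("near -y",tri(T(322,393),S(260,76)))
print("far +y",tri(T(230,135),S(243,275)));print("near +y",tri(T(222,390),S(352,80)))
c=back("top",[T(134,103),T(332,118),T(325,487),T(125,475)],20);print(c.round(1),c.mean(0))
c=back("scene",[S(450,170),S(110,425)],20);print(c.round(1))
E
```

```text
top cam at [ 248.00786259   15.85559053 1367.44525929]
scene cam at [1191.70412046   86.43094178  908.71013979]
far -y (array([ 522.2, -378.8,   84.4]), array([-0.4,  0.1]), array([-0.5, -0.1]))
near -y (array([ 418.7, -369.9,   85.4]), array([-0.5,  0.1]), array([-0.6, -0.1]))
far +y (array([ 522.9, -339.9,   89.8]), array([-0.6,  0.2]), array([-0.8, -0.1]))
near +y (array([ 420.5, -330.4,   89.6]), array([-0.2,  0.1]), array([-0.2, -0. ]))
[[ 553.3 -322.    20. ]
 [ 544.9 -404.8   20. ]
 [ 388.8 -389.2   20. ]
 [ 395.4 -307.3   20. ]] [ 470.59993808 -355.81335911   20.        ]
[[ 400.5 -309.1   20. ]
 [ 545.  -397.7   20. ]]
```

```bash
cat >> h.py <<'E'
from scipy.spatial.transform import Rotation as Ro
def go(x,y,z,yaw):
    s=env.state(); R=Ro.from_euler("xyz",s["ee_rot"],degrees=True).as_matrix(); d=np.array([x,y,z])-s["ee_pos"]
    cy=s["ee_rot"][2]; dy=(yaw-cy+180)%360-180
    print("t",round(s["time_s"],2),"pos",s["ee_pos"].round(1),"rot",s["ee_rot"].round(2),"q",s["qpos"].round(0),"F",s["force"].round(1),"w",round(s["gripper_width"],1))
    print("delta",(R.T@d).round(1),"spin",round(-np.radians(dy),3))
E
python3 -c "
from h import *
go(543,-137,150,176)"
```

```text
t 1.3 pos [232.2 526.  214. ] rot [179.99   0.   156.18] q [65. 18. 90. -0. 72. -1.] F [ 0.1 -1.2 -0.3] w 91.1
delta [-552.1 -481.    63.9] spin -0.346
```

apply_moves(plan=[{"jaw":0,"delta_pos":[-552,-481,0],"spin":-0.346},{"jaw":0,"delta_pos":[-552,-481,0],"spin":-0.346},{"jaw":0,"delta_pos":[-552,-481,0],"spin":-0.346},{"jaw":0,"delta_pos":[-552,-481,0],"spin":-0.346},{"jaw":0,"delta_pos":[-552,-481,0],"spin":-0.346},{"jaw":0,"delta_pos":[-552,-481,0],"spin":-0.346},{"jaw":0,"delta_pos":[-552,-481,0],"spin":-0.346},{"jaw":0,"delta_pos":[-552,-481,0],"spin":-0.346}])

```text
time_s: 2.3
ee_pos: [445.0, 71.8, 214.3]
ee_rot: [180.0, 0.1, 176.0]
force: [1.0, 0.5, 0.3]
gripper_width: 90.9
```

```bash
python3 -c "
from h import *
go(543,-137,110,176)"
```

```text
t 2.3 pos [445.   71.8 214.3] rot [1.7997e+02 7.0000e-02 1.7600e+02] q [  8.   7. 105.   0.  68. -78.] F [1.  0.5 0.3] w 90.9
delta [-112.2 -201.5  104.4] spin -0.0
```

apply_moves(plan=[{"jaw":0,"delta_pos":[-112,-201.5,104],"spin":0},{"jaw":0,"delta_pos":[-112,-201.5,104],"spin":0},{"jaw":0,"delta_pos":[-112,-201.5,104],"spin":0},{"jaw":0,"delta_pos":[-112,-201.5,104],"spin":0},{"jaw":0,"delta_pos":[-112,-201.5,104],"spin":0},{"jaw":0,"delta_pos":[-112,-201.5,104],"spin":0},{"jaw":0,"delta_pos":[-112,-201.5,104],"spin":0},{"jaw":0,"delta_pos":[-112,-201.5,104],"spin":0}])

```text
time_s: 3.3
ee_pos: [542.8, -135.8, 111.3]
ee_rot: [180.0, 0.2, 176.1]
force: [0.2, 0.3, -0.1]
gripper_width: 90.9
```

```bash
python3 -c "
from h import *
go(543,-137,35,176)
for n in('top','scene'):
    im=cams.grab_frame(n); cv2.imwrite(f'pics/{n}1.png',cv2.resize((im[70:230,220:420] if n=='top' else im[130:330,100:340])[:,:,::-1],None,fx=3,fy=3,interpolation=cv2.INTER_CUBIC))
"
```

```text
t 3.3 pos [ 542.8 -135.8  111.3] rot [1.7998e+02 1.5000e-01 1.7609e+02] q [ -15.   22.  100.    0.   58. -101.] F [ 0.2  0.3 -0.1] w 90.9
delta [-0.1 -1.2 76.3] spin 0.002
```

View pics/scene1.png

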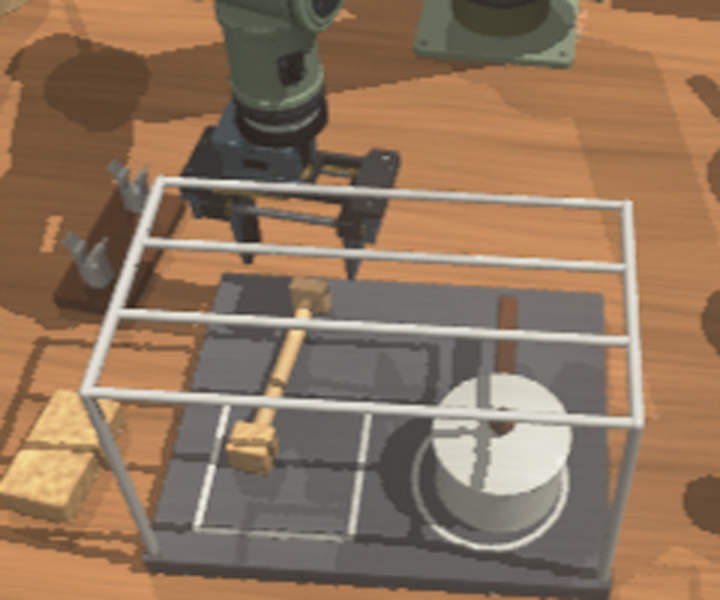

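View pics/top1.png

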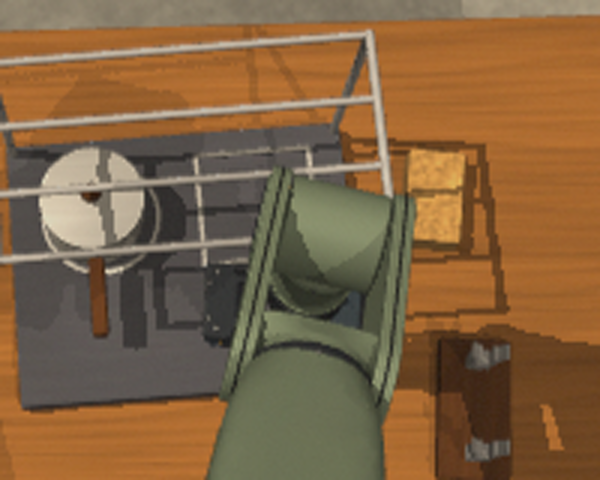

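```bash
python3 -c "
from h import *
im=cams.grab_frame('scene'); cv2.imwrite('pics/scene2.png',cv2.resize(im[0:260,110:310][:,:,::-1],None,fx=3,fy=2.3*3/2.3,interpolation=cv2.INTER_CUBIC)[:600])
for z in range(100,460,30): print(z,((proj('scene',(543,-136,z))[0]-[110,0])*3).round(0),((proj('top',(543,-136,z))[0]-[220,70])*3).round(0))
"
```

```text
100 [273. 655.] [282. 334.]
130 [270. 634.] [285. 327.]
160 [266. 613.] [289. 320.]
190 [263. 590.] [292. 313.]
220 [259. 566.] [296. 305.]
250 [256. 542.] [300. 297.]
280 [252. 516.] [304. 289.]
310 [248. 489.] [308. 280.]
340 [243. 460.] [312. 271.]
370 [239. 430.] [317. 261.]
400 [234. 398.] [322. 250.]
430 [229. 365.] [328. 239.]
```

View pics/scene2.png

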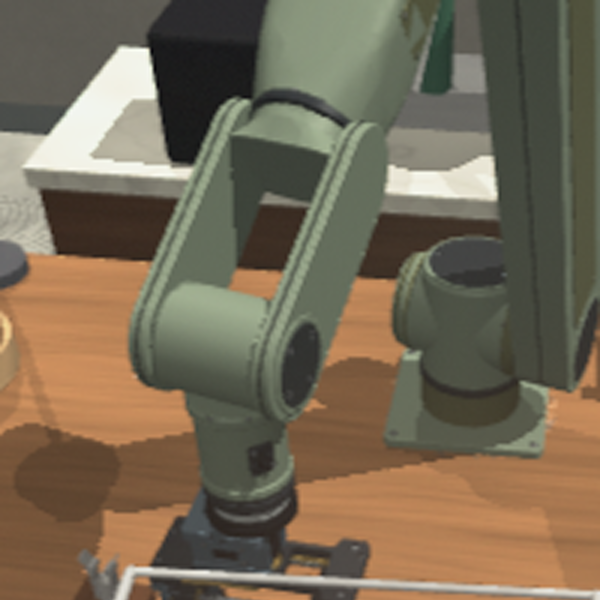

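apply_moves(plan=[{"jaw":0,"delta_pos":[3,-1,40],"spin":0},{"jaw":0,"delta_pos":[3,-1,76],"spin":0},{"jaw":0,"delta_pos":[3,-1,76],"spin":0},{"jaw":0,"delta_pos":[3,-1,76],"spin":0},{"jaw":1,"delta_pos":[3,-1,76],"spin":0},{"jaw":1,"delta_pos":[3,-1,76],"spin":0},{"jaw":1,"delta_pos":[3,-1,76],"spin":0},{"jaw":1,"delta_pos":[3,-1,76],"spin":0}], squeeze=20)

```text
time_s: 4.45
ee_pos: [539.9, -137.1, 35.1]
ee_rot: [180.0, 0.1, 176.1]
force: [0.1, 1.1, 0.1]
gripper_width: 54.1
```

apply_moves(plan=[{"jaw":1,"delta_pos":[0,0,0],"spin":0},{"jaw":1,"delta_pos":[0,0,0],"spin":0},{"jaw":1,"delta_pos":[0,0,0],"spin":0},{"jaw":1,"delta_pos":[20,0,-1],"spin":0},{"jaw":1,"delta_pos":[45,0,-1],"spin":0},{"jaw":1,"delta_pos":[70,0,-1],"spin":0},{"jaw":1,"delta_pos":[85,0,-1],"spin":0},{"jaw":1,"delta_pos":[85,0,-1],"spin":0}])

```text
time_s: 5.45
ee_pos: [454.5, -131.2, 36.0]
ee_rot: [180.0, 0.1, 176.0]
force: [0.6, 0.6, -0.9]
gripper_width: 36.1
```

```bash
python3 -c "
from h import *
go(0,0,0,176)
for n in('top','scene'):
    im=cams.grab_frame(n); cv2.imwrite(f'pics/{n}3.png',cv2.resize((im[70:230,220:420] if n=='top' else im[130:330,100:340])[:,:,::-1],None,fx=3,fy=3,interpolation=cv2.INTER_CUBIC))
"
```

```text
t 5.45 pos [ 454.5 -131.2   36. ] rot [1.7997e+02 1.2000e-01 1.7604e+02] q [ -18.   21.  117.    0.   43. -104.] F [ 0.6  0.6 -0.9] w 36.1
delta [462.6  99.4  35. ] spin 0.001
```

View pics/scene3.png

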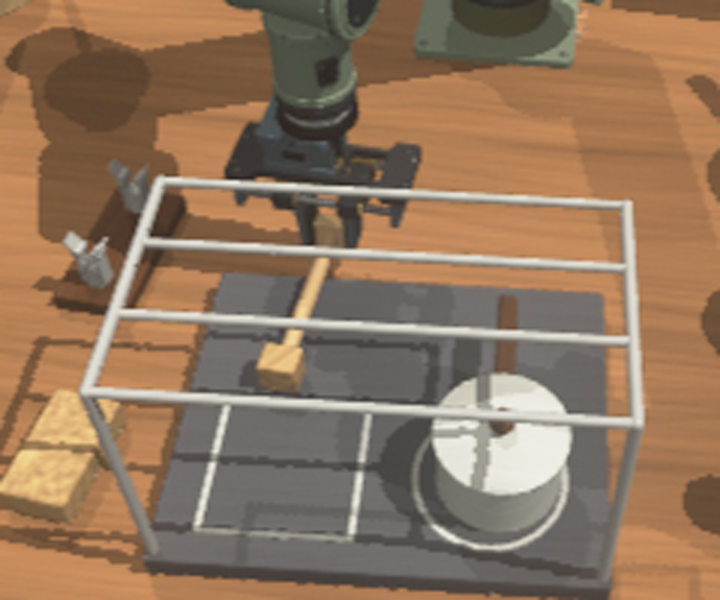

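apply_moves(plan=[{"jaw":0,"delta_pos":[0,0,0],"spin":0},{"jaw":0,"delta_pos":[0,0,0],"spin":0},{"jaw":0,"delta_pos":[0,0,0],"spin":0},{"jaw":0,"delta_pos":[0,0,0],"spin":0},{"jaw":0,"delta_pos":[-20,0,0],"spin":0},{"jaw":0,"delta_pos":[-50,0,0],"spin":0},{"jaw":0,"delta_pos":[-82,0,0],"spin":0},{"jaw":0,"delta_pos":[-82,0,0],"spin":0}])

```text
time_s: 6.55
ee_pos: [540.5, -137.5, 36.6]
ee_rot: [-180.0, 0.4, 176.1]
force: [-1.4, 0.0, -1.2]
gripper_width: 91.2
```

```bash
python3 -c "
from h import *
go(0,0,0,176)
for n in('top','scene'):
    im=cams.grab_frame(n); cv2.imwrite(f'pics/{n}4.png',cv2.resize((im[70:230,220:420] if n=='top' else im[180:280,140:280])[:,:,::-1],None,fx=5,fy=5,interpolation=cv2.INTER_CUBIC))
im=cams.grab_frame('scene')
r=spotter.masks_of('scene','dauber_shaft')
for d in r[:2]: print(d['confidence'],d['extent'])
"
```

```text
t 6.55 pos [ 540.5 -137.5   36.6] rot [-179.98    0.38  176.08] q [ -15.   26.  106.    0.   48. -102.] F [-1.4  0.  -1.2] w 91.2
delta [548.8 100.3  33. ] spin 0.001
```

View pics/scene4.png

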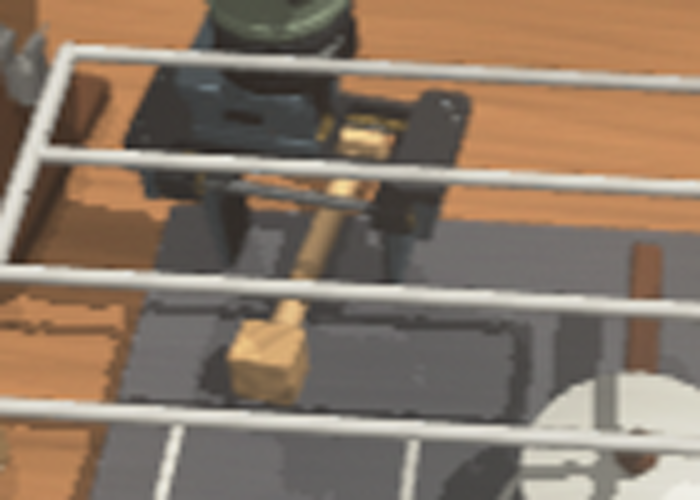

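apply_moves(plan=[{"jaw":0.5,"delta_pos":[0,0,3],"spin":0},{"jaw":1,"delta_pos":[0,0,3],"spin":0},{"jaw":1,"delta_pos":[0,0,3],"spin":0},{"jaw":1,"delta_pos":[0,0,3],"spin":0},{"jaw":1,"delta_pos":[0,0,3],"spin":0},{"jaw":1,"delta_pos":[0,0,3],"spin":0},{"jaw":1,"delta_pos":[0,0,3],"spin":0},{"jaw":1,"delta_pos":[0,0,3],"spin":0}], squeeze=50)

```text
time_s: 7.75
ee_pos: [536.8, -137.0, 33.3]
ee_rot: [180.0, 0.1, 176.0]
force: [0.4, 0.2, 0.3]
gripper_width: 15.0
```

```bash
python3 -c "
from h import *
go(530,-137,110,176)
"
```

```text
t 7.75 pos [ 536.8 -137.    33.3] rot [1.7999e+02 1.4000e-01 1.7605e+02] q [ -16.   26.  106.    0.   47. -102.] F [0.4 0.2 0.3] w 15.0
delta [  6.6  -0.4 -76.7] spin 0.001
```

apply_moves(plan=[{"jaw":1,"delta_pos":[0,0,-40],"spin":0},{"jaw":1,"delta_pos":[10,0,-95],"spin":0},{"jaw":1,"delta_pos":[40,50,-95],"spin":0},{"jaw":1,"delta_pos":[60,100,-95],"spin":0},{"jaw":1,"delta_pos":[70,150,-95],"spin":0.02},{"jaw":1,"delta_pos":[75,200,-95],"spin":0.02},{"jaw":1,"delta_pos":[80,213,-95],"spin":0.02},{"jaw":1,"delta_pos":[80,213,-95],"spin":0.02}])

```text
time_s: 8.75
ee_pos: [471.1, 81.3, 128.0]
ee_rot: [-180.0, 0.1, 175.0]
force: [0.7, -0.3, -1.2]
gripper_width: 15.0
```

```bash
python3 -c "
from h import *
go(471,-355,100,174.7)
im=cams.grab_frame('scene'); cv2.imwrite('pics/scene5.png',cv2.resize(im[120:270,80:240][:,:,::-1],None,fx=4,fy=4,interpolation=cv2.INTER_CUBIC))
for p in ((471,-355,59.5),(523,-359.8,73),(419,-350,73)): print(((proj('scene',p)[0]-[80,120])*4).round(0))
im=cams.grab_frame('top'); cv2.imwrite('pics/top5.png',cv2.resize(im[150:250,330:430][:,:,::-1],None,fx=5,fy=5,interpolation=cv2.INTER_CUBIC))
"
```

```text
t 8.75 pos [471.1  81.3 128. ] rot [-1.7998e+02  1.2000e-01  1.7501e+02] q [  8.  14. 109.  -0.  56. -77.] F [ 0.7 -0.3 -1.2] w 15.0
delta [ -37.8 -434.6   28.2] spin 0.005
[229. 329.]
[195. 368.]
[254. 269.]
```

View pics/scene5.png

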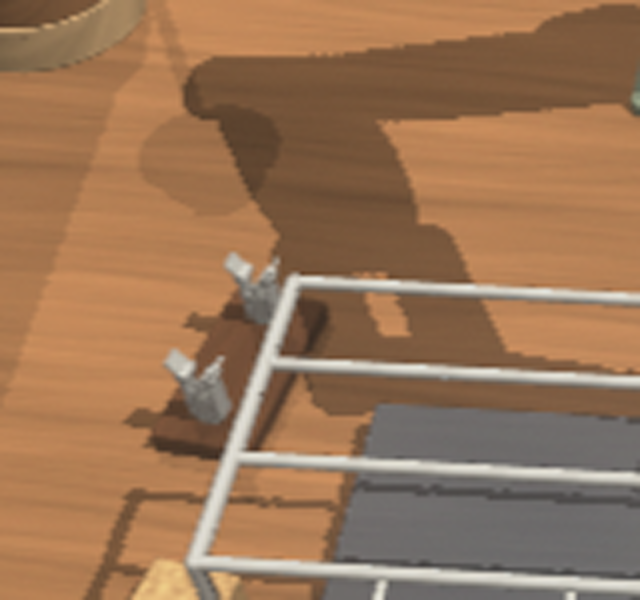

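View pics/top5.png

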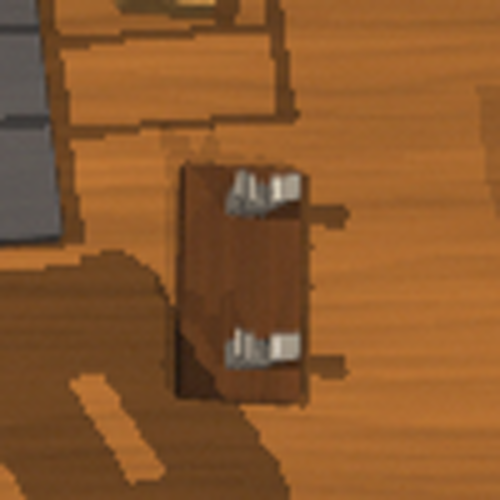

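apply_moves(plan=[{"jaw":1,"delta_pos":[-38,-435,0],"spin":0.005},{"jaw":1,"delta_pos":[-38,-435,0],"spin":0.005},{"jaw":1,"delta_pos":[-38,-435,0],"spin":0.005},{"jaw":1,"delta_pos":[-38,-435,0],"spin":0.005},{"jaw":1,"delta_pos":[-38,-435,0],"spin":0.005},{"jaw":1,"delta_pos":[-38,-435,0],"spin":0.005},{"jaw":1,"delta_pos":[-38,-435,0],"spin":0.005},{"jaw":1,"delta_pos":[-38,-435,0],"spin":0.005}])

```text
time_s: 9.85
ee_pos: [469.1, -362.4, 127.8]
ee_rot: [-179.9, 0.2, 174.2]
force: [-0.1, 0.2, -1.1]
gripper_width: 15.4
```

```bash
python3 -c "
from h import *
go(471,-355,100,174.7)
im=cams.grab_frame('scene'); cv2.imwrite('pics/scene6.png',cv2.resize(im[120:270,80:240][:,:,::-1],None,fx=4,fy=4,interpolation=cv2.INTER_CUBIC))
im=cams.grab_frame('top'); cv2.imwrite('pics/top6.png',cv2.resize(im[150:250,330:430][:,:,::-1],None,fx=5,fy=5,interpolation=cv2.INTER_CUBIC))
"
```

```text
t 9.85 pos [ 469.1 -362.4  127.8] rot [-1.7988e+02  1.7000e-01  1.7418e+02] q [ -39.   24.   95.   -0.   62. -123.] F [-0.1  0.2 -1.1] w 15.4
delta [-1.   7.6 27.8] spin -0.009
```

View pics/scene6.png

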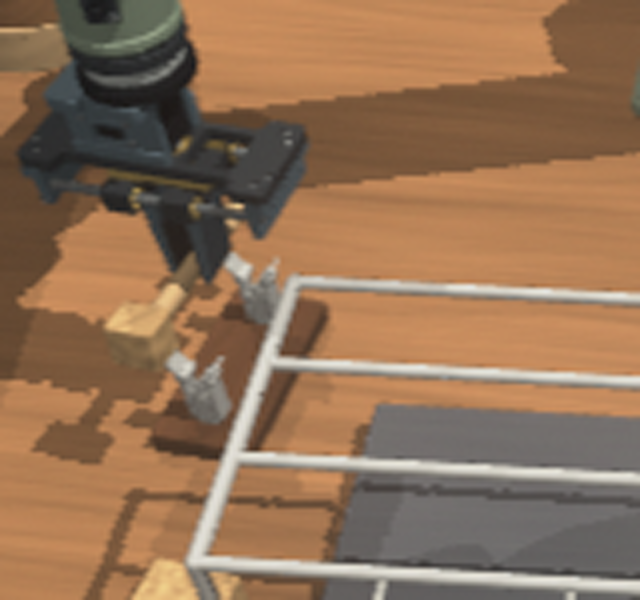

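View pics/top6.png

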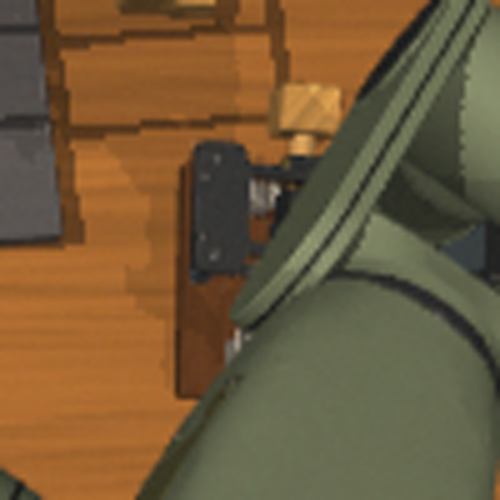

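```bash
python3 -c "
from h import *
f=lambda u,v:(330+(u+.5)/5-.5,150+(v+.5)/5-.5)
print(back('top',[f(302,134)],146), back('top',[f(276,132),f(332,134),f(338,92),f(284,85)],160.5))
g=lambda u,v:(80+(u+.5)/4-.5,120+(v+.5)/4-.5)
print(back('scene',[g(170,306)],147))
s=env.state();p=s['ee_pos'];print(p)
go(471,-355.2,100,174.7)
"
```

```text
[[ 542.1568307  -364.27134879  146.        ]] [[ 540.28138201 -344.1306967   160.5       ]
 [ 538.24420181 -377.89455482  160.5       ]
 [ 564.52907079 -383.74986747  160.5       ]
 [ 569.72322072 -351.31621207  160.5       ]]
[[ 528.13200627 -359.27353741  147.        ]]
[ 469.06214563 -357.83555254  127.69498968]
t 9.95 pos [ 469.1 -357.8  127.7] rot [1.7996e+02 6.0000e-02 1.7440e+02] q [ -38.   23.   95.    0.   62. -123.] F [ 0.1 -0.4 -0.7] w 15.0
delta [-1.6  2.8 27.7] spin -0.005
```

apply_moves(plan=[{"jaw":1,"delta_pos":[-5,3,5],"spin":-0.005},{"jaw":1,"delta_pos":[-5,3,15],"spin":-0.005},{"jaw":1,"delta_pos":[-5,3,25],"spin":-0.005},{"jaw":1,"delta_pos":[-5,3,35],"spin":-0.005},{"jaw":1,"delta_pos":[-5,3,45],"spin":-0.005},{"jaw":1,"delta_pos":[-5,3,50],"spin":-0.005},{"jaw":1,"delta_pos":[-5,3,50],"spin":-0.005},{"jaw":1,"delta_pos":[-5,3,50],"spin":-0.005}])

```text
time_s: 10.95
ee_pos: [474.6, -355.5, 78.0]
ee_rot: [180.0, 0.1, 174.7]
force: [0.3, -0.3, -0.3]
gripper_width: 14.8
```

```bash
python3 -c "
from h import *
go(473,-355.2,50,174.7)
im=cams.grab_frame('scene'); cv2.imwrite('pics/scene7.png',cv2.resize(im[160:250,90:180][:,:,::-1],None,fx=6,fy=6,interpolation=cv2.INTER_CUBIC))
im=cams.grab_frame('top'); cv2.imwrite('pics/top7.png',cv2.resize(im[150:250,330:430][:,:,::-1],None,fx=5,fy=5,interpolation=cv2.INTER_CUBIC))
"
```

```text
t 10.95 pos [ 474.6 -355.5   78. ] rot [1.7999e+02 1.0000e-01 1.7468e+02] q [ -38.   26.   98.    0.   55. -123.] F [ 0.3 -0.3 -0.3] w 14.8
delta [ 1.7  0.2 28. ] spin -0.0
```

View pics/scene7.png

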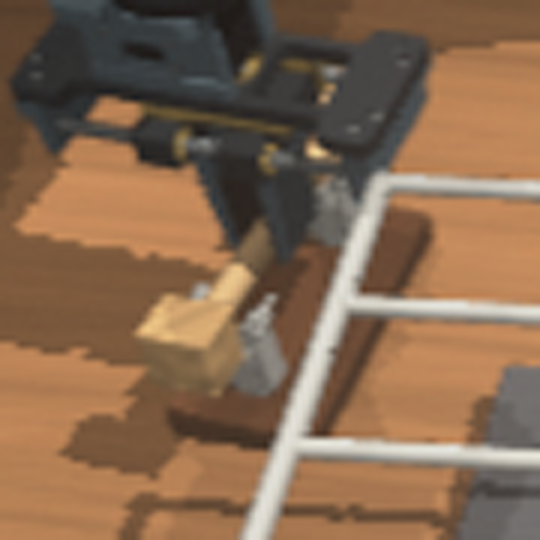

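View pics/top7.png

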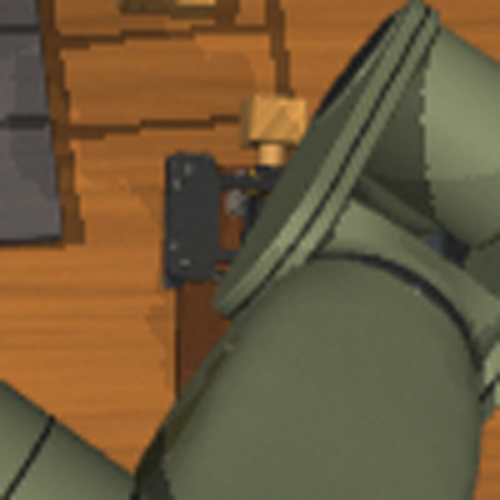

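apply_moves(plan=[{"jaw":1,"delta_pos":[0,0,4],"spin":0},{"jaw":1,"delta_pos":[0,0,8],"spin":0},{"jaw":1,"delta_pos":[0,0,11],"spin":0},{"jaw":1,"delta_pos":[0,0,14],"spin":0},{"jaw":1,"delta_pos":[0,0,17],"spin":0},{"jaw":1,"delta_pos":[0,0,19],"spin":0},{"jaw":1,"delta_pos":[0,0,20],"spin":0},{"jaw":1,"delta_pos":[0,0,20],"spin":0}])

```text
time_s: 12.05
ee_pos: [475.0, -355.9, 58.0]
ee_rot: [-180.0, 0.2, 174.7]
force: [0.0, -4.3, 0.1]
gripper_width: 14.8
```

```bash
python3 -c "
from h import *
go(473,-355.2,50,174.7)
im=cams.grab_frame('scene'); cv2.imwrite('pics/scene8.png',cv2.resize(im[160:250,90:180][:,:,::-1],None,fx=6,fy=6,interpolation=cv2.INTER_CUBIC))
"
```

```text
t 12.05 pos [ 475.  -355.9   58. ] rot [-1.7997e+02  1.5000e-01  1.7467e+02] q [ -38.   28.   99.    0.   53. -123.] F [ 0.  -4.3  0.1] w 14.8
delta [2.1 0.5 8. ] spin -0.0
```

View pics/scene8.png

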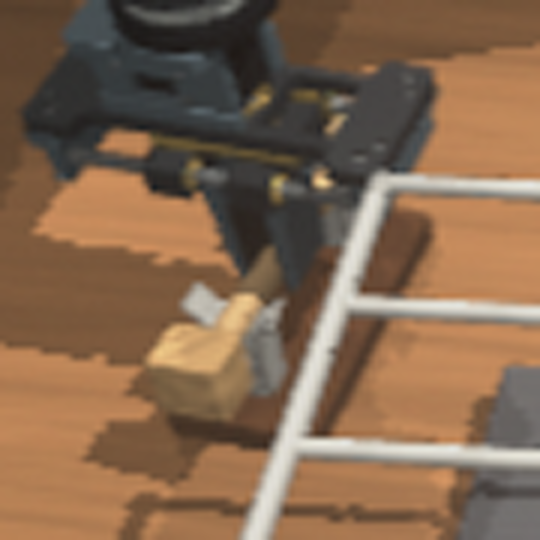

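apply_moves(plan=[{"jaw":1,"delta_pos":[0,-2,0],"spin":0},{"jaw":1,"delta_pos":[0,-2,3],"spin":0},{"jaw":1,"delta_pos":[0,-2,6],"spin":0},{"jaw":1,"delta_pos":[0,-2,9],"spin":0},{"jaw":1,"delta_pos":[0,-2,12],"spin":0},{"jaw":1,"delta_pos":[0,-2,13],"spin":0},{"jaw":1,"delta_pos":[0,-2,14],"spin":0},{"jaw":1,"delta_pos":[0,-2,14],"spin":0}])

```text
time_s: 13.1
ee_pos: [476.2, -357.5, 50.3]
ee_rot: [-179.9, 0.4, 174.7]
force: [-4.6, 6.7, 37.1]
gripper_width: 15.1
```

```bash
python3 -c "
from h import *
go(473,-355.2,44,174.7)
im=cams.grab_frame('scene'); cv2.imwrite('pics/scene9.png',cv2.resize(im[160:250,90:180][:,:,::-1],None,fx=6,fy=6,interpolation=cv2.INTER_CUBIC))
"
```

```text
t 13.1 pos [ 476.2 -357.5   50.3] rot [-179.93    0.39  174.65] q [ -38.   28.  100.    0.   52. -123.] F [-4.6  6.7 37.1] w 15.1
delta [3.4 2.  6.3] spin -0.001
```

View pics/scene9.png

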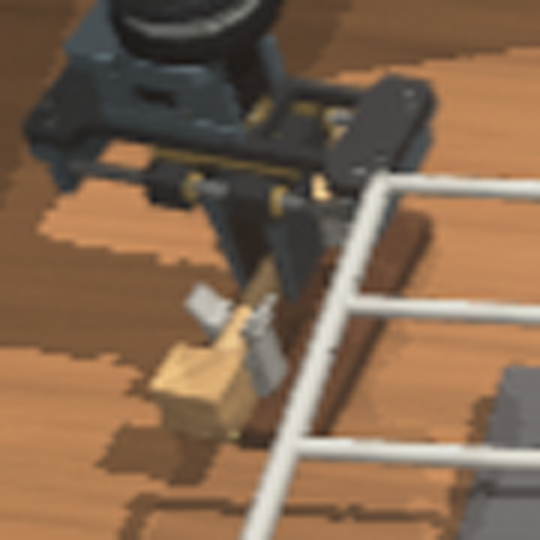

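```bash
cat > ov.py <<'E'
from h import *
import sys
def box(cx,cy,cz,yaw,roll=0,pitch=0,L=30,off=90):
    R=Ro.from_euler("xyz",[roll,pitch,yaw],degrees=True).as_matrix()
    return np.array([[cx,cy,cz]]+[])+np.array([[off+a*L/2,b*18,c*18] for a in(-1,1) for b in(-1,1) for c in(-1,1)])@R.T
def draw(im,n,pts,o,k,col):
    q=((proj(n,pts)-o+.5)*k-.5).round().astype(int)
    for i in range(8):
        for j in range(i):
            if bin(i^j).count("1")==1: cv2.line(im,tuple(map(int,q[i])),tuple(map(int,q[j])),col,1)
E
python3 - <<'E'
from ov import *
ims={n:cams.grab_frame(n)[:,:,::-1] for n in("scene","top")}
cv2.imwrite("pics/s_raw.png",ims["scene"]);cv2.imwrite("pics/t_raw.png",ims["top"])
out=[]
for n,o in(("scene",(100,190)),("top",(350,160))):
    im=cv2.resize(np.ascontiguousarray(ims[n][o[1]:o[1]+60,o[0]:o[0]+50]),None,fx=8,fy=8,interpolation=cv2.INTER_CUBIC)
    raw=im.copy()
    draw(im,n,box(473,-355.5,59.5,-5.3),o,8,(0,255,0)); draw(im,n,box(473,-355.5,65,-5.3),o,8,(0,0,255))
    out.append(im)
cv2.imwrite("pics/ov1.png",np.hstack(out))
E
```

```text
(no output)
```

View pics/ov1.png

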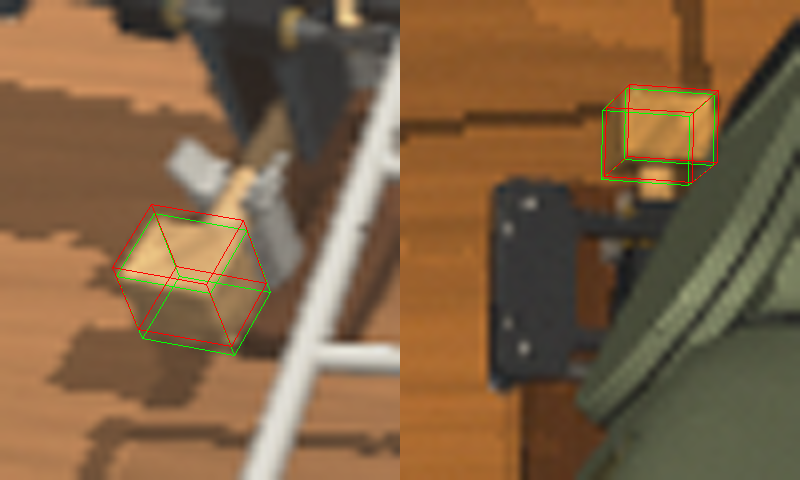

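apply_moves(plan=[{"jaw":1,"delta_pos":[0,0,-3],"spin":0},{"jaw":0.3,"delta_pos":[0,0,-3],"spin":0},{"jaw":0.3,"delta_pos":[0,0,-3],"spin":0},{"jaw":0.3,"delta_pos":[0,0,-3],"spin":0},{"jaw":0.3,"delta_pos":[0,0,-40],"spin":0},{"jaw":0.3,"delta_pos":[0,0,-90],"spin":0},{"jaw":0.3,"delta_pos":[0,80,-110],"spin":0},{"jaw":0.3,"delta_pos":[0,140,-110],"spin":0}])

```text
time_s: 14.25
ee_pos: [487.6, -234.3, 160.3]
ee_rot: [-179.9, 0.5, 174.5]
force: [1.5, 0.8, 0.1]
gripper_width: 63.9
```

```bash
cat > chk.py <<'E'
from ov import *
def chk(name,X=473,Y=-355.5,yaw=-5.3,k=8):
    out=[]
    for n,o in(("scene",(100,175)),("top",(350,165))):
        im=cams.grab_frame(n)[:,:,::-1]
        im=cv2.resize(np.ascontiguousarray(im[o[1]:o[1]+75,o[0]:o[0]+50]),None,fx=k,fy=k,interpolation=cv2.INTER_CUBIC)
        for z,c in((59.5,(0,255,0)),):
            draw(im,n,box(X,Y,z,yaw),o,k,c); draw(im,n,box(X,Y,z,yaw,L=16,off=-83),o,k,c)
        out.append(im)
    cv2.imwrite(name,np.hstack(out))
E
python3 -c "
from chk import *
go(473,-355,44,174.7)
chk('pics/ov2.png')"
```

```text
t 14.25 pos [ 487.6 -234.3  160.3] rot [-179.9     0.55  174.51] q [ -27.   17.   99.    0.   63. -112.] F [1.5 0.8 0.1] w 63.9
delta [   4.1 -121.3  116.4] spin -0.003
```

View pics/ov2.png

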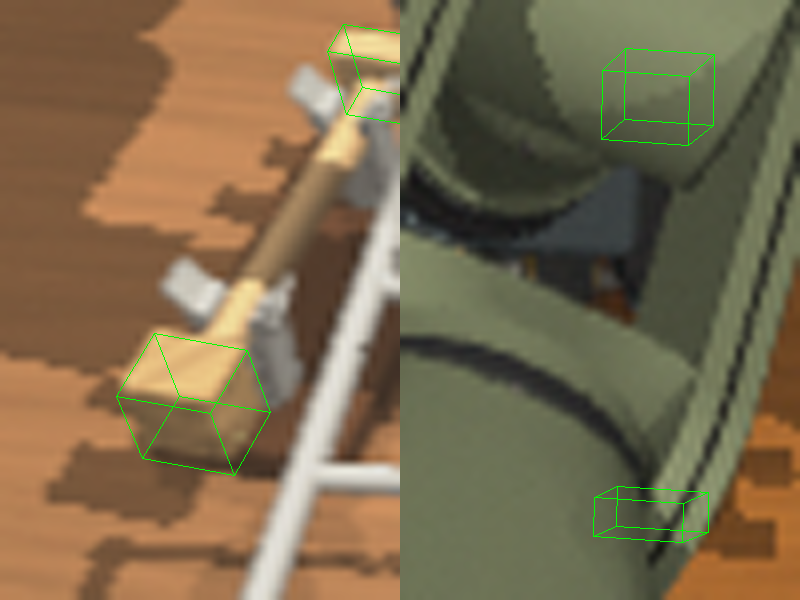

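```bash
python3 -c "
from h import *
go(480,64,150,182.9)"
```

```text
t 14.35 pos [ 486.8 -230.   159.5] rot [179.93   0.36 174.91] q [ -27.   17.  100.    0.   63. -112.] F [ 0.2 -0.7  0.1] w 63.8
delta [ 32.9 292.2   9.7] spin -0.139
```

apply_moves(plan=[{"jaw":0.3,"delta_pos":[30,290,0],"spin":-0.139},{"jaw":0.3,"delta_pos":[30,290,0],"spin":-0.139},{"jaw":0.3,"delta_pos":[30,290,0],"spin":-0.139},{"jaw":0.3,"delta_pos":[30,290,0],"spin":-0.139},{"jaw":0.3,"delta_pos":[30,290,0],"spin":-0.139},{"jaw":0.3,"delta_pos":[30,290,0],"spin":-0.139},{"jaw":0.3,"delta_pos":[30,290,0],"spin":-0.139},{"jaw":0.3,"delta_pos":[30,290,0],"spin":-0.139}])

```text
time_s: 15.35
ee_pos: [482.7, 60.2, 159.5]
ee_rot: [180.0, 0.3, -177.2]
force: [1.0, -0.1, 0.3]
gripper_width: 64.3
```

```bash
python3 -c "
import chk
from chk import *
go(480,64,150,182.9)
for n in ('scene','top'):
    im=cams.grab_frame(n); cv2.imwrite(f'pics/{n}_raw10.png',im[:,:,::-1])
chk.chk('pics/ov3.png')
im=cv2.imread('pics/scene_raw10.png'); cv2.imwrite('pics/s10.png',cv2.resize(im[165:255,105:180],None,fx=6.6,fy=6.6,interpolation=cv2.INTER_CUBIC))
"
```

```text
t 15.35 pos [482.7  60.2 159.5] rot [ 180.      0.34 -177.23] q [  6.  13. 106.  -0.  61. -87.] F [ 1.  -0.1  0.3] w 64.3
delta [2.6 3.9 9.5] spin -0.002Traceback (most recent call last):
  File "<string>", line 7, in <module>
    chk.chk('pics/ov3.png')
    ^^^^^^^
AttributeError: 'function' object has no attribute 'chk'
```

```bash
python3 -c "
from ov import *
k=7;out=[]
for n,o in(('scene',(108,172)),('top',(345,165))):
    im=cv2.imread(f'pics/{n}_raw10.png')
    im=cv2.resize(np.ascontiguousarray(im[o[1]:o[1]+80,o[0]:o[0]+55]),None,fx=k,fy=k,interpolation=cv2.INTER_CUBIC)
    cv2.imwrite(f'pics/{n}10z.png',im)
    for z,c in((59.5,(0,255,0)),):
        draw(im,n,box(471,-355.5,z,-5.3),o,k,c); draw(im,n,box(471,-355.5,z,-5.3,L=16,off=-83),o,k,c)
    out.append(im)
cv2.imwrite('pics/ov3.png',np.hstack(out))
"
```

```text
(no output)
```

View pics/ov3.png

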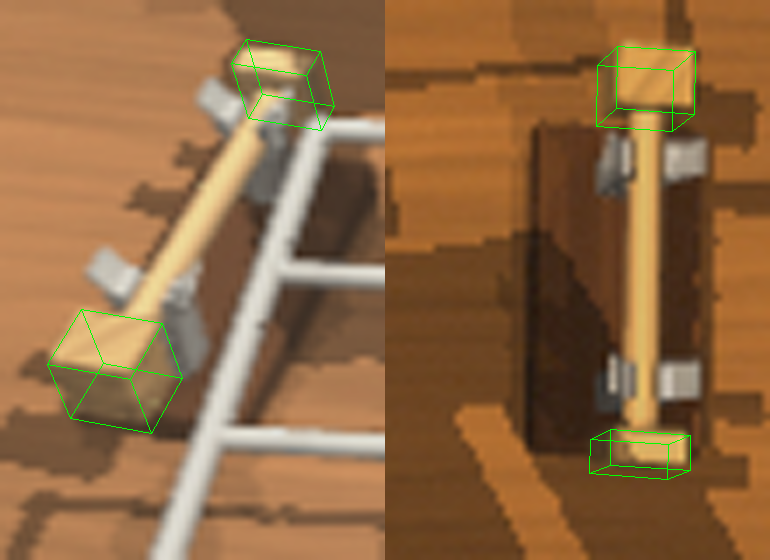

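View pics/scene10z.png

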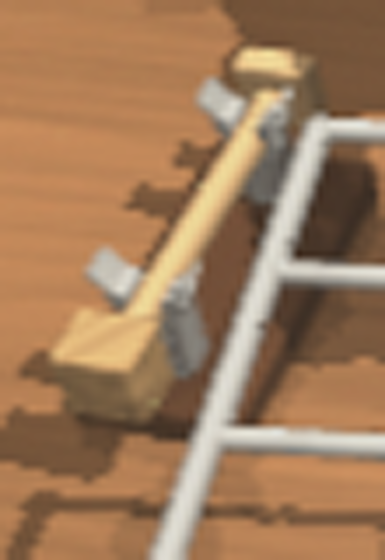

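```bash
python3 -c "
from ov import *
def crop(n,x,y,w,h,k,f):
    im=cv2.imread(f'pics/{n}_raw10.png')[y:y+h,x:x+w]; im=cv2.convertScaleAbs(im,alpha=1.4,beta=10); im=cv2.resize(im,None,fx=k,fy=k,interpolation=cv2.INTER_LINEAR)
    return im
a=crop('scene',112,212,25,25,16,0); b=crop('scene',138,174,25,25,16,0)
c=crop('top',370,165,30,18,13,0)[:,:400]; d=crop('top',370,220,30,18,13,0)[:,:400]
c=cv2.copyMakeBorder(c,0,max(0,300-c.shape[0]),0,max(0,400-c.shape[1]),0)[:300,:400]
d=cv2.copyMakeBorder(d,0,max(0,300-d.shape[0]),0,max(0,400-d.shape[1]),0)[:300,:400]
cv2.imwrite('pics/z10.png',np.hstack([np.vstack([a[:300],b[:300]]),np.vstack([c,d])]))
cv2.imwrite('pics/z10.png',np.hstack([np.hstack([a]),b]))
cv2.imwrite('pics/z10t.png',np.hstack([c,d]))
"
```

```text
(no output)
```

View pics/z10.png

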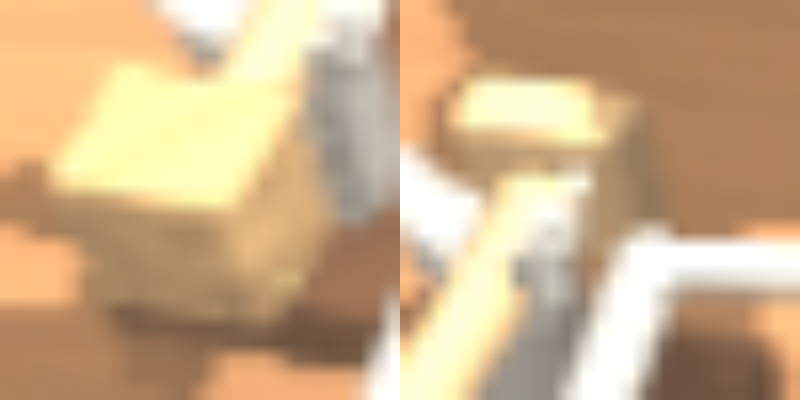

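View pics/z10t.png

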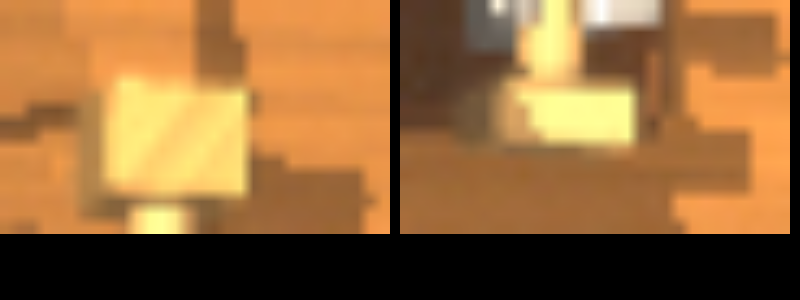

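```bash
python3 -c "
from h import *
from scipy.optimize import least_squares
a=lambda u,v:(112+(u+.5)/16-.5,212+(v+.5)/16-.5)
b=lambda u,v:(138+(u-400+.5)/16-.5,174+(v+.5)/16-.5)
t=lambda u,v:(370+(u+.5)/13-.5,165+(v+.5)/13-.5)
t2=lambda u,v:(370+(u-400+.5)/13-.5,220+(v+.5)/13-.5)
H0,H1,B0,B1=75,105,-75,-91
obs=[('scene',a(120,68),(H0,-18,18)),('scene',a(300,90),(H0,18,18)),('scene',a(235,210),(H1,18,18)),('scene',a(50,190),(H1,-18,18)),('scene',a(108,312),(H1,-18,-18)),('scene',a(278,325),(H1,18,-18)),
('scene',b(465,78),(B1,-18,18)),('scene',b(640,95),(B1,18,18)),('scene',b(600,145),(B0,18,18)),('scene',b(445,130),(B0,-18,18)),
('top',t(118,75),(H1,18,18)),('top',t(248,88),(H1,-18,18)),('top',t(246,195),(H0,-18,18)),('top',t(105,190),(H0,18,18)),('top',t2(637,88),(B0,-18,18)),('top',t2(637,143),(B1,-18,18))]
def X(p,q): return np.array(p[:3])+Ro.from_euler('xyz',[p[5],p[4],p[3]],degrees=True).apply(q)
def f(p): return np.concatenate([proj(n,X(p,q))[0]-uv for n,uv,q in obs])
r=least_squares(f,[471,-355,60,-5,0,0],loss='soft_l1',x_scale=[10,10,10,5,5,5]);print(r.x.round(1));print(f(r.x).reshape(-1,2).round(1).tolist())
J=r.jac;print(np.sqrt(np.diag(np.linalg.inv(J.T@J))).round(1))
"
```

```text
[ 473.8 -354.3   61.1   -4.3   -2.5    4.4]
[[-0.1, -0.2], [0.1, -0.3], [-0.4, -0.1], [-0.5, -0.2], [-0.2, 0.5], [0.6, 1.0], [0.6, 0.0], [0.1, -0.1], [0.7, 0.0], [-0.2, 0.0], [-0.8, -0.2], [0.1, -0.5], [0.2, 0.4], [0.1, 0.0], [0.5, -0.2], [0.5, 0.6]]
[1.2 1.4 1.9 0.7 1.  3. ]
```

```bash
python3 -c "
from h import *
go(496,-357.5,110,174.7)"
```

```text
t 15.45 pos [482.7  60.4 159.6] rot [ 179.99    0.35 -177.24] q [  6.  13. 106.  -0.  61. -87.] F [0.6 0.2 0.2] w 63.9
delta [   7.2 -418.    49.5] spin 0.141
```

apply_moves(plan=[{"jaw":1,"delta_pos":[7,-418,0],"spin":0.141},{"jaw":1,"delta_pos":[7,-418,0],"spin":0.141},{"jaw":1,"delta_pos":[7,-418,0],"spin":0.141},{"jaw":1,"delta_pos":[7,-418,0],"spin":0.141},{"jaw":1,"delta_pos":[7,-418,0],"spin":0.141},{"jaw":1,"delta_pos":[7,-418,0],"spin":0.141},{"jaw":1,"delta_pos":[7,-418,0],"spin":0.141},{"jaw":1,"delta_pos":[7,-418,30],"spin":0.141}])

```text
time_s: 16.45
ee_pos: [496.7, -363.1, 130.9]
ee_rot: [-179.8, 0.7, 174.4]
force: [-0.4, 1.7, -0.0]
gripper_width: 0.2
```

```bash
python3 -c "
from h import *
go(496,-357.5,75,174.7)"
```

```text
t 16.45 pos [ 496.7 -363.1  130.9] rot [-179.82    0.66  174.38] q [ -37.   25.   92.    0.   63. -122.] F [-0.4  1.7 -0. ] w 0.2
delta [ 1.9  5.6 55.9] spin -0.006
```

apply_moves(plan=[{"jaw":1,"delta_pos":[1.5,5.5,15],"spin":-0.005},{"jaw":1,"delta_pos":[1.5,5.5,35],"spin":-0.005},{"jaw":1,"delta_pos":[1.5,5.5,50],"spin":-0.005},{"jaw":1,"delta_pos":[1.5,5.5,57],"spin":-0.005},{"jaw":1,"delta_pos":[1.5,5.5,60],"spin":-0.005},{"jaw":1,"delta_pos":[1.5,5.5,63],"spin":-0.005},{"jaw":1,"delta_pos":[1.5,5.5,65],"spin":-0.005},{"jaw":1,"delta_pos":[1.5,5.5,65],"spin":-0.005}])

```text
time_s: 17.45
ee_pos: [496.9, -358.3, 67.6]
ee_rot: [-179.7, 0.8, 174.7]
force: [-1.5, 0.2, 6.3]
gripper_width: 0.2
```

apply_moves(plan=[{"jaw":1,"delta_pos":[0,0,3],"spin":0},{"jaw":1,"delta_pos":[0,0,3],"spin":0},{"jaw":1,"delta_pos":[0,0,-8],"spin":0},{"jaw":1,"delta_pos":[20,0,-8],"spin":0},{"jaw":1,"delta_pos":[50,0,-8],"spin":0},{"jaw":1,"delta_pos":[50,0,0],"spin":0},{"jaw":1,"delta_pos":[50,0,3],"spin":0},{"jaw":1,"delta_pos":[50,0,4],"spin":0}])

```text
time_s: 18.45
ee_pos: [446.2, -354.4, 67.1]
ee_rot: [-179.6, 0.6, 174.8]
force: [-14.1, 3.6, 34.6]
gripper_width: 0.6
```

```bash
python3 -c "
from h import *
go(496,-357.5,75,174.7)
s=env.state();print(s['force'])"
```

```text
t 18.45 pos [ 446.2 -354.4   67.1] rot [-179.61    0.64  174.77] q [ -40.   25.  103.    0.   52. -124.] F [-14.1   3.6  34.6] w 0.6
delta [-49.9   1.4  -7.4] spin 0.001
[-14.12936317   3.6118827   34.60514501]
```

apply_moves(plan=[{"jaw":1,"delta_pos":[0,0,-50],"spin":0},{"jaw":1,"delta_pos":[0,0,-95],"spin":0},{"jaw":0.5,"delta_pos":[-10,60,-95],"spin":0},{"jaw":0.5,"delta_pos":[-20,420,-95],"spin":-0.14},{"jaw":0.5,"delta_pos":[-20,420,-95],"spin":-0.14},{"jaw":0.5,"delta_pos":[-20,420,-95],"spin":-0.14},{"jaw":0.5,"delta_pos":[-20,420,-95],"spin":-0.14},{"jaw":0.5,"delta_pos":[-20,420,-95],"spin":-0.14}])

```text
time_s: 19.45
ee_pos: [499.2, 18.0, 160.0]
ee_rot: [-179.5, 0.7, -177.2]
force: [-0.1, 0.0, 0.4]
gripper_width: 45.2
```

```bash
python3 -c "
from h import *
go(520,58,110,182.9)"
```

```text
t 19.45 pos [499.2  18.  160. ] rot [-179.54    0.71 -177.2 ] q [  1.  14. 105.  -1.  61. -92.] F [-0.1  0.   0.4] w 45.2
delta [-22.1  39.3  50. ] spin -0.002
```

apply_moves(plan=[{"jaw":0.5,"delta_pos":[-10,39,0],"spin":0},{"jaw":0.5,"delta_pos":[-22,39,50],"spin":0},{"jaw":0.5,"delta_pos":[-22,39,90],"spin":0},{"jaw":0.5,"delta_pos":[-22,39,94],"spin":0},{"jaw":0.5,"delta_pos":[-22,39,94],"spin":0},{"jaw":0.5,"delta_pos":[-22,39,94],"spin":0},{"jaw":0.5,"delta_pos":[-22,39,94],"spin":0},{"jaw":0.5,"delta_pos":[-22,39,94],"spin":0}])

```text
time_s: 20.45
ee_pos: [520.9, 57.3, 66.8]
ee_rot: [-179.5, 0.8, -177.2]
force: [-0.4, 0.1, -0.3]
gripper_width: 45.5
```

```bash
python3 -c "
from h import *
go(538,58.5,66,182.9)
im=cams.grab_frame('scene'); cv2.imwrite('pics/s11.png',cv2.resize(im[60:320,200:360][:,:,::-1],None,fx=3,fy=3,interpolation=cv2.INTER_CUBIC)[:600]);cv2.imwrite('pics/s11b.png',cv2.resize(im[180:280,220:330][:,:,::-1],None,fx=6,fy=6,interpolation=cv2.INTER_CUBIC))
im=cams.grab_frame('top'); cv2.imwrite('pics/t11.png',cv2.resize(im[80:240,190:330][:,:,::-1],None,fx=4,fy=4,interpolation=cv2.INTER_CUBIC)[:600])
"
```

```text
t 20.45 pos [520.9  57.3  66.8] rot [-179.54    0.8  -177.21] q [  5.  22. 109.  -1.  49. -87.] F [-0.4  0.1 -0.3] w 45.5
delta [-17.1   0.4   1. ] spin -0.002
```

View pics/s11b.png

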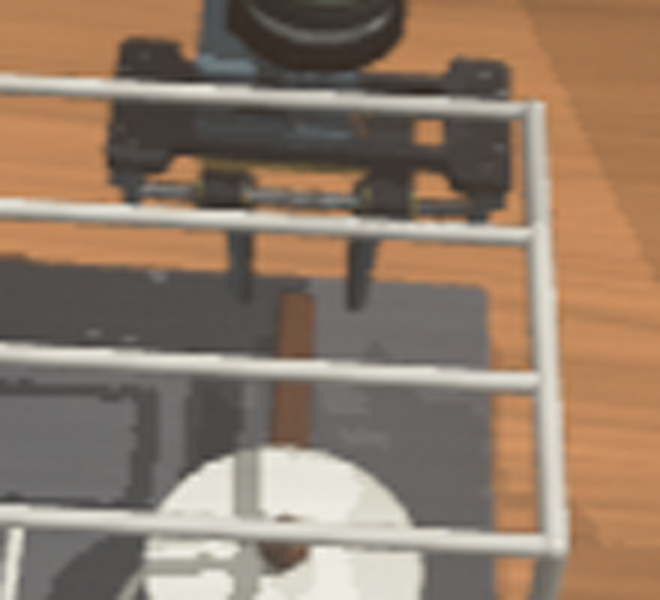

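View pics/t11.png

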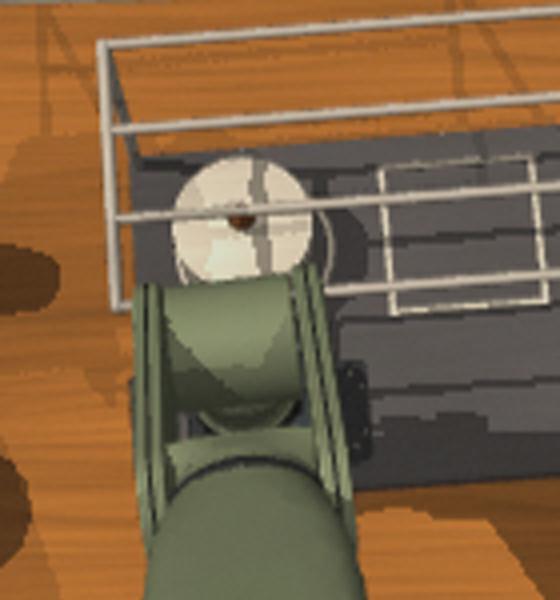

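View pics/s11.png

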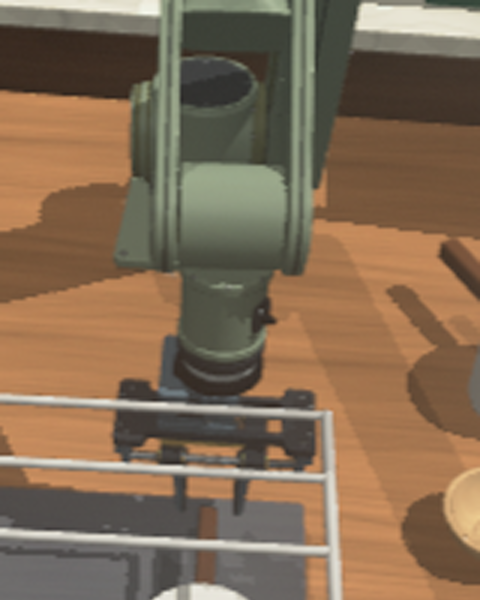

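apply_moves(plan=[{"jaw":0.5,"delta_pos":[-8,0.5,0],"spin":0},{"jaw":0.5,"delta_pos":[-14,0.5,0],"spin":0},{"jaw":0.5,"delta_pos":[-18,0.5,0],"spin":0},{"jaw":0.5,"delta_pos":[-18,0.5,0],"spin":0},{"jaw":1,"delta_pos":[-18,0.5,0],"spin":0},{"jaw":1,"delta_pos":[-18,0.5,0],"spin":0},{"jaw":1,"delta_pos":[-18,0.5,0],"spin":0},{"jaw":1,"delta_pos":[-18,0.5,0],"spin":0}], squeeze=30)

```text
time_s: 21.55
ee_pos: [538.4, 58.6, 66.7]
ee_rot: [-179.5, 0.7, -177.2]
force: [-0.9, -0.2, 0.9]
gripper_width: 17.5
```

apply_moves(plan=[{"jaw":1,"delta_pos":[0,0,0],"spin":0},{"jaw":1,"delta_pos":[4,0,0],"spin":0},{"jaw":1,"delta_pos":[10,0,0],"spin":0},{"jaw":1,"delta_pos":[18,0,0],"spin":0},{"jaw":1,"delta_pos":[27,0,0],"spin":0},{"jaw":1,"delta_pos":[36,0,0],"spin":0},{"jaw":1,"delta_pos":[45,0,0],"spin":0},{"jaw":1,"delta_pos":[45,0,0],"spin":0}])

```text
time_s: 22.55
ee_pos: [491.5, 56.3, 66.2]
ee_rot: [-179.5, 0.6, -177.2]
force: [-2.0, -0.6, 4.5]
gripper_width: 17.5
```

```bash
cat > pot.py <<'E'
from h import *
import sys
tag=sys.argv[1]
go(0,0,0,0)
o=(200,180); im=cams.grab_frame('scene'); cv2.imwrite(f'pics/sp{tag}.png',cv2.resize(im[180:320,150:330][:,:,::-1],None,fx=4,fy=4,interpolation=cv2.INTER_CUBIC))
im=cams.grab_frame('top'); cv2.imwrite(f'pics/tp{tag}.png',cv2.resize(im[80:230,200:370][:,:,::-1],None,fx=4,fy=4,interpolation=cv2.INTER_CUBIC))
E
python3 pot.py 1
```

```text
t 22.55 pos [491.5  56.3  66.2] rot [-179.53    0.57 -177.21] q [  6.  19. 112.  -1.  48. -87.] F [-2.  -0.6  4.5] w 17.5
delta [494.3 -31.8  61.5] spin -3.093
```

View pics/sp1.png

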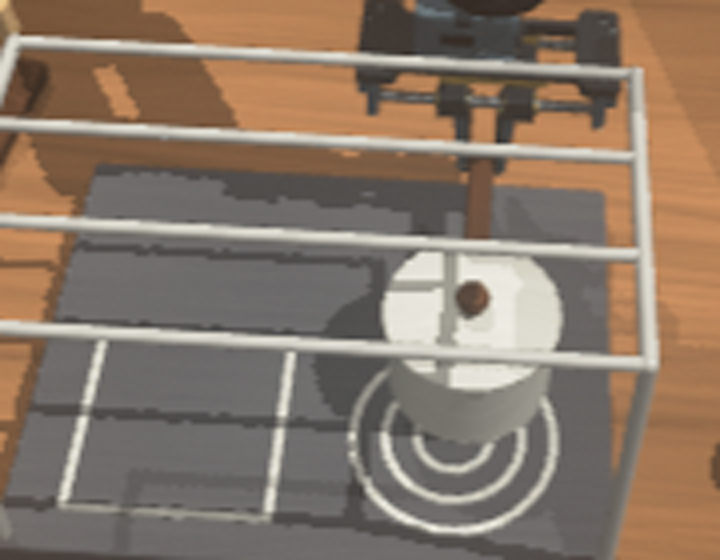

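apply_moves(plan=[{"jaw":1,"delta_pos":[8,0,-0.5],"spin":0},{"jaw":1,"delta_pos":[16,0,-0.5],"spin":0},{"jaw":1,"delta_pos":[24,0,-0.5],"spin":0},{"jaw":1,"delta_pos":[30,0,-0.5],"spin":0},{"jaw":1,"delta_pos":[30,0,-0.5],"spin":0},{"jaw":0.5,"delta_pos":[30,0,-0.5],"spin":0},{"jaw":0.5,"delta_pos":[30,0,-0.5],"spin":0},{"jaw":0.5,"delta_pos":[30,0,-0.5],"spin":0}])

```text
time_s: 23.65
ee_pos: [460.9, 54.8, 65.9]
ee_rot: [-179.5, 0.4, -177.2]
force: [0.4, -0.7, 0.7]
gripper_width: 43.9
```

```bash
python3 -c "
from h import *
go(529,58.5,66.5,182.9)"
```

```text
t 23.65 pos [460.9  54.8  65.9] rot [-179.52    0.41 -177.21] q [  6.  17. 116.  -1.  46. -87.] F [ 0.4 -0.7  0.7] w 43.9
delta [-68.2   0.4  -0.2] spin -0.002
```

apply_moves(plan=[{"jaw":0.5,"delta_pos":[-20,0,0],"spin":0},{"jaw":0.5,"delta_pos":[-45,0,0],"spin":0},{"jaw":0.5,"delta_pos":[-68,0,0],"spin":0},{"jaw":0.5,"delta_pos":[-68,0,0],"spin":0},{"jaw":0.5,"delta_pos":[-68,0,0],"spin":0},{"jaw":1,"delta_pos":[-68,0,0],"spin":0},{"jaw":1,"delta_pos":[-68,0,0],"spin":0},{"jaw":1,"delta_pos":[-68,0,0],"spin":0}], squeeze=55)

```text
time_s: 24.65
ee_pos: [528.6, 58.0, 66.5]
ee_rot: [-179.5, 0.4, -177.2]
force: [-1.9, -2.9, 0.2]
gripper_width: 18.5
```

```bash
python3 pot.py 2
```

```text
t 24.65 pos [528.6  58.   66.5] rot [-179.52    0.41 -177.21] q [  5.  22. 107.  -1.  50. -87.] F [-1.9 -2.9  0.2] w 18.5
delta [531.2 -31.7  63. ] spin -3.093
```

View pics/sp2.png

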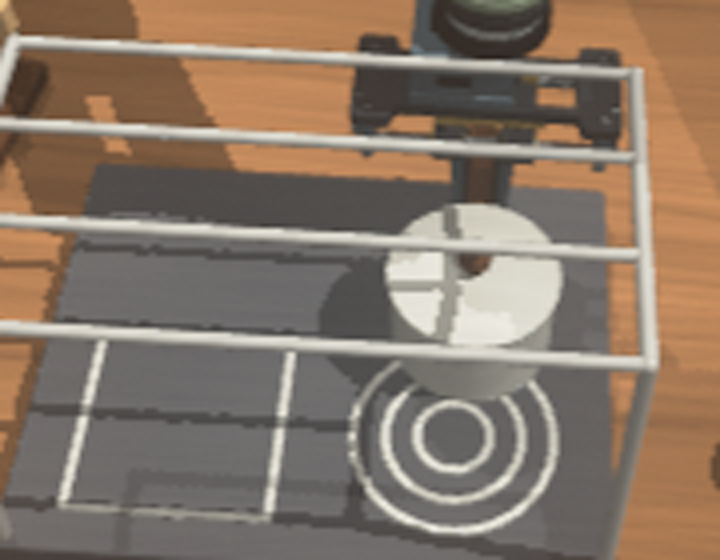

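View pics/tp2.png

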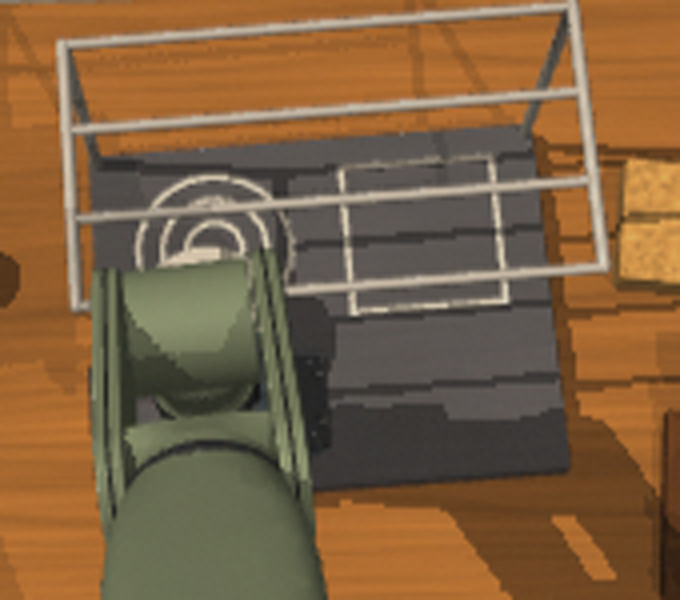

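apply_moves(plan=[{"jaw":1,"delta_pos":[0,-4,0],"spin":0},{"jaw":1,"delta_pos":[0,-14,0.1],"spin":0},{"jaw":1,"delta_pos":[0,-27,0.2],"spin":0},{"jaw":1,"delta_pos":[0,-40,0.3],"spin":0},{"jaw":1,"delta_pos":[0,-53,0.4],"spin":0},{"jaw":1,"delta_pos":[0,-66,0.5],"spin":0},{"jaw":1,"delta_pos":[0,-79,0.6],"spin":0},{"jaw":1,"delta_pos":[0,-90,0.7],"spin":0}])

```text
time_s: 25.75
ee_pos: [532.9, -32.8, 66.5]
ee_rot: [-179.5, 0.4, -177.2]
force: [0.0, 2.9, -0.7]
gripper_width: 17.6
```

```bash
python3 pot.py 3; python3 -c "
from h import *
p=np.load('plate.npy'); 
# target grasp point: start (528.6,58.0) shifted -187.5 plate y
c,s=np.cos(p[2]),np.sin(p[2]); go(528.6+187.5*s,58-187.5*c,66.5,182.85)"
```

```text
t 25.75 pos [532.9 -32.8  66.5] rot [-179.53    0.39 -177.24] q [ -4.  22. 107.  -1.  50. -97.] F [ 0.   2.9 -0.7] w 17.6
delta [531.2  59.   62.4] spin -3.093
t 25.85 pos [533.  -33.7  66.6] rot [-179.44    0.39 -177.3 ] q [ -5.  22. 107.  -1.  50. -97.] F [-0.5 -3.   0.5] w 17.9
delta [ -0.5 -95.7   1.1] spin -0.003
```

View pics/sp3.png

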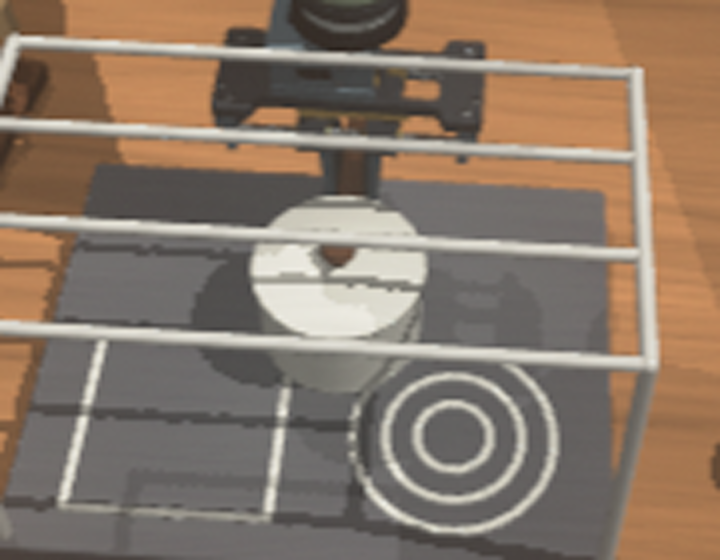

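Sliding well, handle still straight. Continue the remaining 96 mm.

apply_moves(plan=[{"jaw":1,"delta_pos":[0,-5,0.1],"spin":0},{"jaw":1,"delta_pos":[0,-18,0.2],"spin":0},{"jaw":1,"delta_pos":[0,-34,0.4],"spin":0},{"jaw":1,"delta_pos":[-0.5,-50,0.5],"spin":0},{"jaw":1,"delta_pos":[-0.5,-66,0.7],"spin":-0.003},{"jaw":1,"delta_pos":[-0.5,-82,0.9],"spin":-0.003},{"jaw":1,"delta_pos":[-0.5,-96,1],"spin":-0.003},{"jaw":1,"delta_pos":[-0.5,-96,1],"spin":-0.003}])

```text
time_s: 26.85
ee_pos: [538.0, -131.8, 66.8]
ee_rot: [-179.3, 0.4, -177.2]
force: [-0.2, -3.4, 0.6]
gripper_width: 17.6
```

```bash
python3 pot.py 4
```

```text
t 26.85 pos [ 538.  -131.8   66.8] rot [-179.31    0.4  -177.23] q [ -15.   24.  105.   -1.   51. -107.] F [-0.2 -3.4  0.6] w 17.6
delta [531.5 158.5  61.2] spin -3.093
```

View pics/sp4.png

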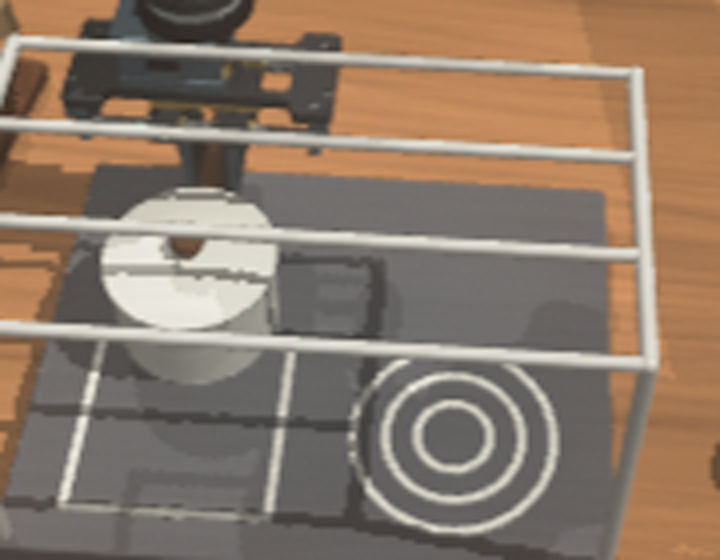

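```bash
cat > knob.py <<'E'
from h import *
p=np.load('plate.npy')
def inv(X):
    d=np.array(X)[:2]-p[:2]; c,s=np.cos(p[2]),np.sin(p[2]); return np.array([c*d[0]+s*d[1],-s*d[0]+c*d[1]]).round(1)
def lid(n):
    im=cams.grab_frame(n); hsv=cv2.cvtColor(im,cv2.COLOR_RGB2HSV); 
    r=spotter.masks_of(n,"pot_center")
    for d in r[:3]: print(n,round(d["confidence"],2),np.round(d["extent"]))
def px(n,f): print(n,inv(back(n,[f],122)[0]))
S=lambda u,v:(150+(u+.5)/4-.5,180+(v+.5)/4-.5)
Tt=lambda u,v:(200+(u+.5)/4-.5,80+(v+.5)/4-.5)
E
python3 -c "
from knob import *
px('scene',S(187,247))
# silhouette of lid left/right at z~108
for z in (105,110): print(inv(back('scene',[S(101,263)],z)[0]),inv(back('scene',[S(280,262)],z)[0]))
im=cv2.imread('pics/sp4.png')
print(inv((538,-131.8)))
print('start grasp',inv((528.6,58)), 'pull', inv((538.4,58.6)),inv((460.9,54.8)))
"
```

```text
scene [-74.2 -90.4]
[ -69.5 -148.5] [-78.6 -31.1]
[ -66.1 -147. ] [-75.1 -30.3]
[-174.7  -92.2]
start grasp [-174.6   97.8] pull [-164.7   97.9] [-242.3   98. ]
```

apply_moves(plan=[{"jaw":0.5,"delta_pos":[0,0,0],"spin":0},{"jaw":0.5,"delta_pos":[0,0,0],"spin":0},{"jaw":0.5,"delta_pos":[0,0,0],"spin":0},{"jaw":0.5,"delta_pos":[20,0,0],"spin":0},{"jaw":0.5,"delta_pos":[45,0,0],"spin":0},{"jaw":0.5,"delta_pos":[45,0,0],"spin":0},{"jaw":1,"delta_pos":[45,0,0],"spin":0},{"jaw":1,"delta_pos":[45,0,0],"spin":0}])

```text
time_s: 27.95
ee_pos: [494.4, -133.1, 66.5]
ee_rot: [-179.3, 0.5, -177.2]
force: [-1.1, 0.5, -0.2]
gripper_width: 28.6
```

```bash
python3 pot.py 5
```

```text
t 27.95 pos [ 494.4 -133.1   66.5] rot [-179.31    0.49 -177.17] q [ -16.   21.  110.   -1.   48. -108.] F [-1.1  0.5 -0.2] w 28.6
delta [487.8 158.1  60.5] spin -3.092
```

View pics/sp5.png

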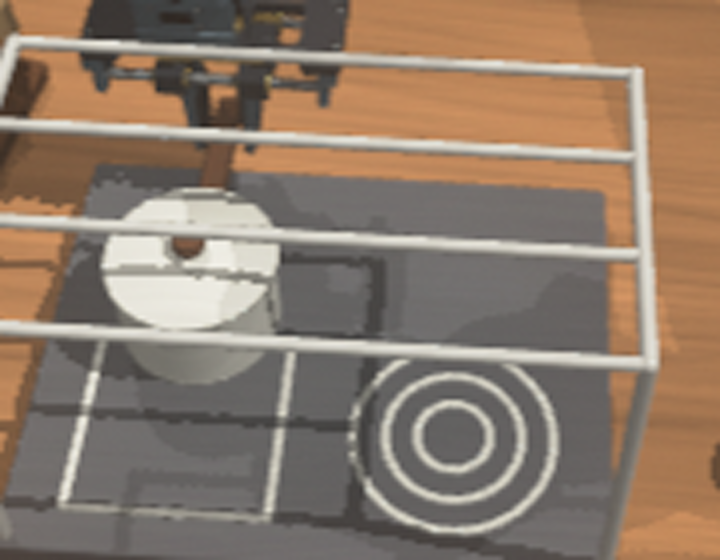

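apply_moves(plan=[{"jaw":1,"delta_pos":[0,0,0],"spin":0},{"jaw":1,"delta_pos":[0,0,0],"spin":0},{"jaw":1,"delta_pos":[-5,0,0],"spin":0},{"jaw":1,"delta_pos":[-15,0,0],"spin":0},{"jaw":1,"delta_pos":[-25,0,0],"spin":0},{"jaw":1,"delta_pos":[-36,0,0],"spin":0},{"jaw":1,"delta_pos":[-46,0,0],"spin":0},{"jaw":1,"delta_pos":[-46,0,0],"spin":0}])

```text
time_s: 29.05
ee_pos: [541.8, -130.6, 66.5]
ee_rot: [-179.3, 0.6, -177.2]
force: [0.5, 1.8, -1.6]
gripper_width: 17.7
```

apply_moves(plan=[{"jaw":0.5,"delta_pos":[0,0,0],"spin":0},{"jaw":0.5,"delta_pos":[0,0,0],"spin":0},{"jaw":0.5,"delta_pos":[0,0,0],"spin":0},{"jaw":0.5,"delta_pos":[12,0,0],"spin":0},{"jaw":0.5,"delta_pos":[24,0,0],"spin":0},{"jaw":0.5,"delta_pos":[24,0,0],"spin":0},{"jaw":0.5,"delta_pos":[24,0,0],"spin":0},{"jaw":0.5,"delta_pos":[24,0,0],"spin":0}])

```text
time_s: 30.05
ee_pos: [518.3, -131.9, 66.3]
ee_rot: [-179.3, 0.6, -177.2]
force: [-0.3, 0.5, -0.2]
gripper_width: 45.4
```

```bash
python3 pot.py 6;python3 -c "
from knob import *
lid('scene');lid('top')"
```

```text
t 30.05 pos [ 518.3 -131.9   66.3] rot [-179.32    0.64 -177.17] q [ -15.   22.  107.   -1.   49. -108.] F [-0.3  0.5 -0.2] w 45.4
delta [511.9 158.   58.7] spin -3.092
scene 0.86 [346. 142. 410. 207.]
top 0.7 [116. 243. 177. 326.]
top 0.56 [292. 122. 326. 160.]
```

View pics/sp6.png

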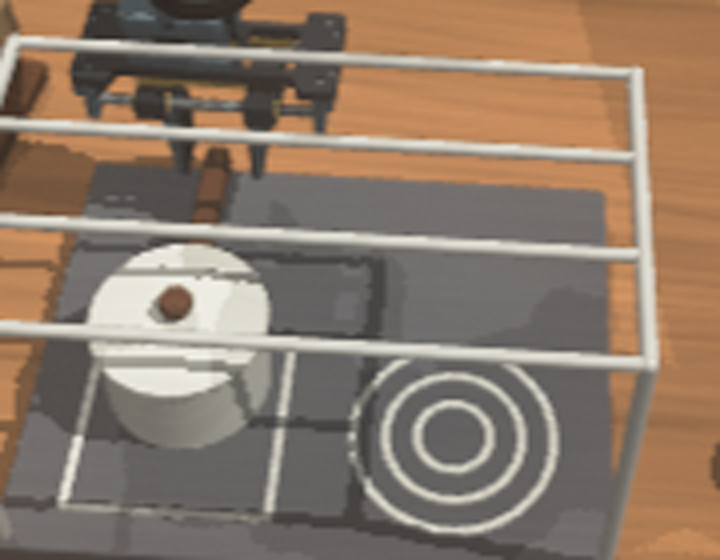

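View pics/tp6.png

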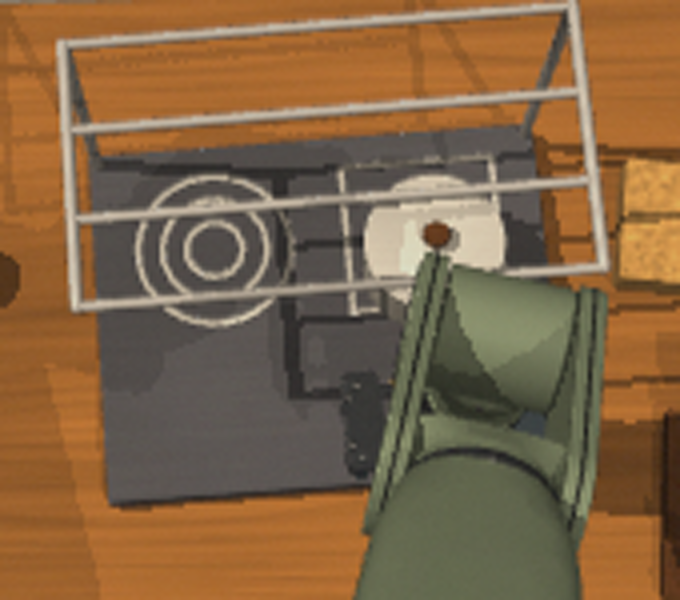

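```bash
python3 -c "
from knob import *
px('scene',S(176,300));px('top',Tt(437,235))
print('handle end',inv(back('scene',[S(218,153)],92)[0]), 'tcp',inv(env.state()['ee_pos']))
print('ring c',inv(back('top',[Tt(215,250)],30)[0]),inv(back('scene',[S(453,437)],30)[0]))
print('square edges top row',[inv(back('top',[Tt(*q)],30)[0]) for q in ((340,170),(493,155))],[inv(back('scene',[S(*q)],30)[0]) for q in ((66,503),(268,518))])
"
```

```text
scene [-32.9 -90.1]
top [-32.9 -90.4]
handle end [-179.   -89.8] tcp [-194.7  -91.2]
ring c [-0.7 89.8] [-0.1 89.4]
square edges top row [array([ 64. , -23.6]), array([  67.6, -157.5])] [array([  62.8, -153.3]), array([ 64.3, -24.3])]
```

apply_moves(plan=[{"jaw":1,"delta_pos":[0,1,0],"spin":0},{"jaw":1,"delta_pos":[0,1,0],"spin":0},{"jaw":1,"delta_pos":[0,1,0],"spin":0},{"jaw":1,"delta_pos":[0,1,0],"spin":0},{"jaw":1,"delta_pos":[-6,1,0],"spin":0},{"jaw":1,"delta_pos":[-14,1,0],"spin":0},{"jaw":1,"delta_pos":[-22,1,0],"spin":0},{"jaw":1,"delta_pos":[-26,1,0],"spin":0}])

```text
time_s: 31.35
ee_pos: [543.9, -129.4, 66.1]
ee_rot: [-179.3, 0.5, -177.2]
force: [-4.0, -0.2, 1.0]
gripper_width: 17.2
```

```bash
python3 pot.py 7;python3 -c "
from knob import *
print('tcp',inv(env.state()['ee_pos']))"
```

```text
t 31.35 pos [ 543.9 -129.4   66.1] rot [-179.34    0.54 -177.16] q [ -14.   24.  104.   -1.   51. -107.] F [-4.  -0.2  1. ] w 17.2
delta [537.5 156.9  59.3] spin -3.092
tcp [-168.   -90.2]
```

View pics/sp7.png

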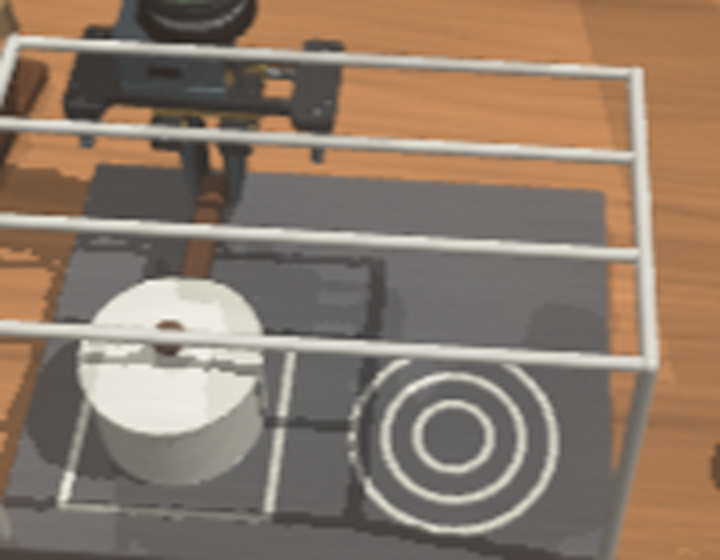

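View pics/tp7.png

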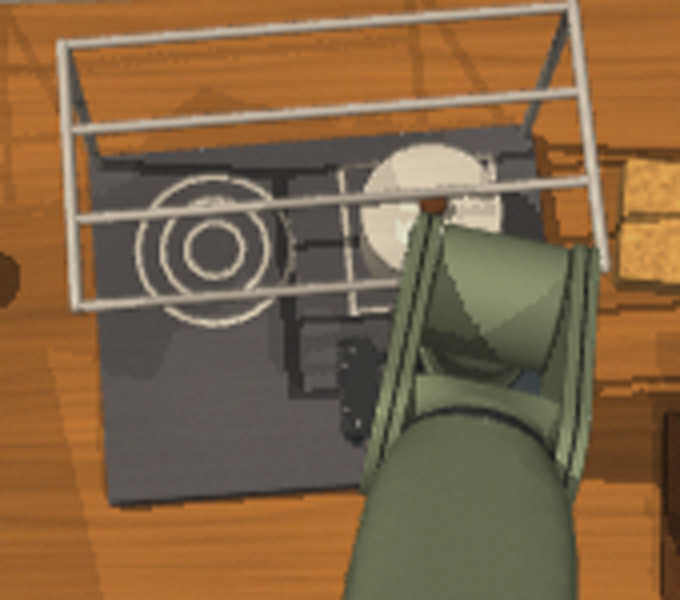

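apply_moves(plan=[{"jaw":1,"delta_pos":[-2,0,0],"spin":0},{"jaw":1,"delta_pos":[-4,0,0],"spin":0},{"jaw":1,"delta_pos":[-4,0,0],"spin":0},{"jaw":0.5,"delta_pos":[-4,0,0],"spin":0},{"jaw":0.5,"delta_pos":[-4,0,0],"spin":0},{"jaw":0.5,"delta_pos":[-4,0,0],"spin":0},{"jaw":0.5,"delta_pos":[10,0,0],"spin":0},{"jaw":0.5,"delta_pos":[30,0,0],"spin":0}])

```text
time_s: 32.45
ee_pos: [513.7, -130.9, 65.7]
ee_rot: [-179.3, 0.6, -177.1]
force: [-0.4, -0.4, 0.4]
gripper_width: 45.6
```

apply_moves(plan=[{"jaw":0.5,"delta_pos":[20,0,0],"spin":0},{"jaw":0.5,"delta_pos":[70,0,0],"spin":0},{"jaw":0.5,"delta_pos":[90,0,-40],"spin":0},{"jaw":0.5,"delta_pos":[110,60,-100],"spin":0},{"jaw":0.5,"delta_pos":[110,120,-100],"spin":0},{"jaw":0.5,"delta_pos":[110,180,-100],"spin":0},{"jaw":0.5,"delta_pos":[110,200,-100],"spin":0},{"jaw":0.5,"delta_pos":[110,200,-100],"spin":0}])

```text
time_s: 33.45
ee_pos: [391.7, 65.9, 162.2]
ee_rot: [-179.3, 0.6, -176.9]
force: [0.0, 0.1, -0.5]
gripper_width: 45.6
```

```bash
python3 pot.py 8; python3 -c "
import cv2
from h import *
for n in('scene','top'):
    im=cams.grab_frame(n); cv2.imwrite(f'pics/{n}_full.png',im[:,:,::-1])
im=cv2.imread('pics/scene_full.png');cv2.imwrite('pics/sfull.png',cv2.resize(im,(768,576),interpolation=cv2.INTER_CUBIC))"
```

```text
t 33.45 pos [391.7  65.9 162.2] rot [-179.34    0.63 -176.91] q [  8.   5. 116.  -1.  59. -84.] F [ 0.   0.1 -0.5] w 45.6
delta [396.4 -42.9 158.4] spin -3.088
```

View pics/sp8.png

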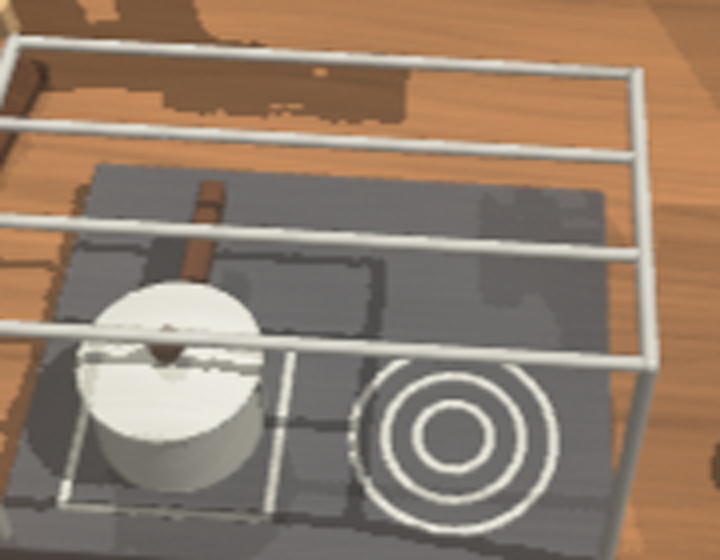

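View pics/tp8.png

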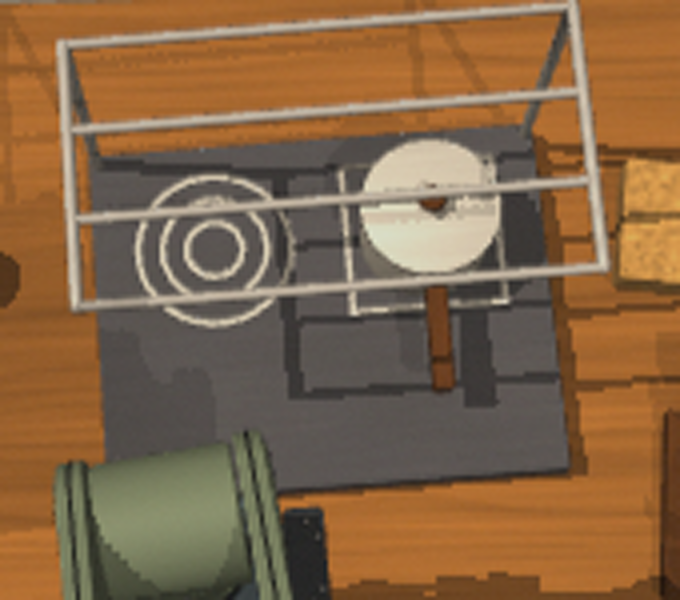

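View pics/sfull.png

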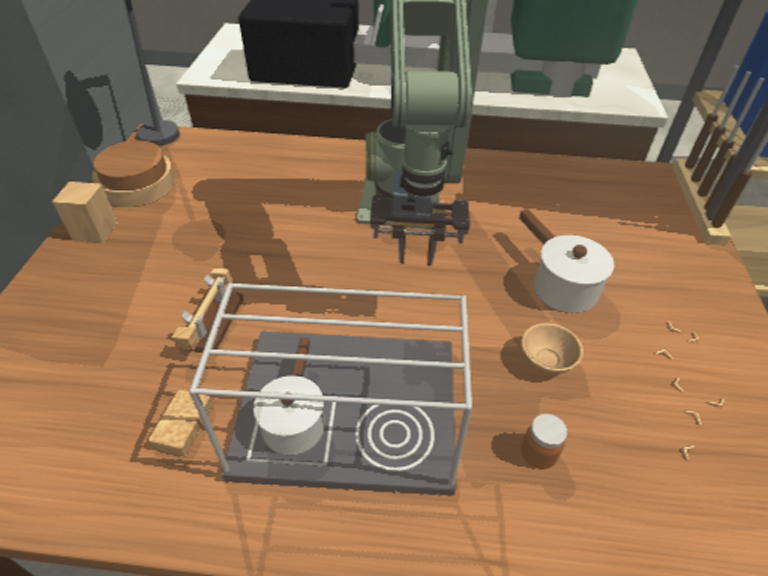

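```bash
python3 -c "
from knob import *
print('lid',inv(back('top',[Tt(431,206)],108)[0]))
print('lid sides',[inv(back('top',[Tt(*q)],105)[0]) for q in((361,207),(501,207),(431,138),(431,274))])
print('handle end',inv(back('scene',[S(211,182)],90)[0]),inv(back('top',[Tt(443,388)],95)[0]))
print('knob',inv(back('top',[Tt(434,199)],122)[0]),inv(back('scene',[S(167,343)],122)[0]))
print('base front scene',inv(back('scene',[S(178,490)],30)[0]))
"
```

```text
lid [ -3.  -89.6]
lid sides [array([  1.5, -32.9]), array([  -7.1, -146.8]), array([ 56.9, -95.4]), array([-59.7, -84.7])]
handle end [-154.   -90.9] [-152.8  -86.8]
knob [ -2.3 -90.8] [ -1.2 -90. ]
base front scene [ 49.3 -84.2]
```

```bash
python3 -c "
from workcell import env
print(env.job_done())"
```

```text
the job is handed in; nothing more can be done
None
```

The dauber is in the spring clip holder and the wax pot stands centred in the square. I handed the job in at about 33.5 s of the 72 s allowed. `env.job_done()` gives no verdict, so what follows is from my own checks.

- **Dauber:** I dragged it forward by its butt block, gripped it again mid-shaft and pressed it into the clips. The wrist force reached 37 N while pressing, above the 5 to 15 N expected, because the shaft shifted a little in the grip. I then pressed the closed fingertips on the shaft on both sides. The shaft's top was at z 67.6 and 67.1 mm; 67.5 mm is fully home.
- **One disagreement:** a fit to the pictures put the shaft at z about 61 mm with a tilt of about 2.5°, against 59.5 mm and level. That is within the picture error, and I made the fingertip check afterwards.
- **Pot:** the tool can't tilt to reach under the rack. I pulled the pot forward about 75 mm by its handle, slid it 190 mm sideways and pushed it back into the square. The last measurements put it about 2 to 3 mm from the square's centre. The handle points straight out to the front within a few degrees. It stayed flat on the plate in every picture.
- **Unplanned move:** I made one wrong-way sideways move while carrying the dauber. It touched nothing and I corrected it.
- **Bystanders:** the bowl, jar and cork block look unmoved in the last pictures, and the gripper was clear of everything. I judged the bystanders by eye and did not measure them.

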